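# Stack instrument tins and hold the column against the ledge for taping

## Robot

A 6-joint arm with a two-finger parallel gripper is mounted at the origin on the work surface. World frame = base frame: x ahead of the robot, y to its left, z up, the work surface at z = 0. Lengths are in m, angles in rad, forces in N, time in s.
With the tool pointing down it reaches from about 0.35 to 0.8 m from the base axis. Payload 7.3 kg.
Tool frame: the origin (TCP) lies on the centre line of the jaws, within the pads' length; the fingertips stand 25 mm ahead of it and the grasp point (between the pads) lies 6 mm ahead of it; z points along the fingers, y is the line along which they close (so a half turn about z gives the same grasp; the last joint's range is limited). The gripper opens to 85 mm and grips with 20 to 120 N. Pads are 22 mm wide; open, the fingers measure 114 mm over their backs; the gripper's body (76 mm by 85 mm) begins 54 mm behind the grasp point. The pads swing forward as they close: fully open they stand 13 mm farther back than shut.
Start: joints at [1.195, 0.342, 1.524, -0, 1.275, -0.146], TCP at [0.12, 0.511, 0.256] pointing down, gripper open.
Joint ranges: [-2.53, 2.53], [-0.77, 2.02], [0.04, 2.7], [-1, 4.14], [0.28, 2.66], [-3.11, 3.11]. Speed limits (rad/s): [2.57, 2.57, 3.14, 3.14, 3.14, 3.14].

## Interface

Orientations are given as a unit quaternion [x, y, z, w].
In Python, from station import get_obs, imaging, ctrl, models gives the robot as it stands.
- The arm moves only by the tool move_arm, never from a script. Its argument "increments" is a list of rows, each an object with "hand": the closure, from 0 (fully open) to 1 (shut); "slide": the shift along the tool's x, y, z in mm, a list of three; "roll": the turn about the tool's z in degrees. A call has 1 to 8 rows; each row is the pose to reach, as a shift and turn from the pose commanded when the call began, along the tool's axes at that moment; what a row does not reach only later rows make up. A row lasts 1/12 s, in which the tool goes at most 41.7 mm and 7.16 degrees, less where a joint would pass 70% of its speed; a pose out of reach is approached as far as the arm can. A call with a gripper value outside its range is refused whole. The fingers move at their own pace and stop on an object; "squeeze" is the grip in N (left out, the last holds). Time passes only in rows, so rows that repeat a pose let the fingers close. It gives the time, the measured TCP pose, the force, the opening and the grip force at its end, in the units of the state.
- get_obs(): the state, without advancing time (a new reading comes with each control period).
- imaging.camera(name): name is "scene" or "top" or "wrist"; returns a dict with "color" (384x512x3 uint8, blue, green, red), "z_map" (384x512 float32, m along the optical axis (not along the pixel's ray), 0 where there is no reading), "mtx" (3x3 intrinsics, pixels), "R" (3x3) and "t" (3): a world point X has camera coordinates R X + t; the wrist camera has in their place "T_tool_cam" (4x4, takes a point from camera to tool coordinates, whose origin is the TCP and whose axes are the flange's). Camera axes: x right, y down, z forward; pixel columns grow to the right and rows downward; lengths in m; the calibration is good to about 2 mm. A picture is of the moment at which its call begins: read the wrist's pose just before it.
- ctrl.job_done(): hands the job in; it is judged then, once.
Trained networks look in a picture, given as the dict that the camera call returned (one of the last four; its "shot" number tells which), for a name from the list of things; names that differ only in an ending like _2 or _b are one class to them, and where a whole thing is asked for, a point or a joint stands for the part that bears it (a point fixed in the world has none). Each returns a list of dicts, best first, with "confidence" (0 to 1); they miss things now and then, are a little off and sometimes report something else, mostly with a low value. They report only what shows in the picture. A call takes as long as a camera call.
- models.cut_out(name, picture): "mask" (384x512 bool, what is visible of it) and "rect" ([left, top, right, bottom] in pixels, round what is visible of it).
- models.spot_point(name, picture): "pixel" ([column, row] in pixels: a listed point, or the origin of a listed thing).
The state is a dict: "t": time; "joint_pos": joint angles; "joint_vel": joint speeds; "joint_efforts": joint torques, N m; "eef_pos": TCP position; "eef_rot": TCP orientation; "force": force on the tool from outside, world axes, zero at the start; "torque": the same for the moment, N m; "opening": finger opening in m; "finger_force": force on a finger pad.
Only numpy, scipy, OpenCV 4.12 (cv2) and the standard library are available. Lean on these libraries where they do the work, as an engineer would, in place of code of your own. Each camera call takes 0.05 s, during which the arm holds its last target. There are 200 camera calls.

## Task

Stack the other deep tin and then the shallow tin squarely on the deep tin that stands against the dark ledge, all three ends up against the ledge; set the tins down, do not drop them, and leave the other things on the bench where they are. Then put the fingers to the near end of the middle tin and push the column against the ledge with a steady 10 newtons or so, never ramming it, keeping off the long sides so that I can run tape up both of them. Finish while still holding that push: do not back off at the end.

Things in the scene. Friction and masses are not known exactly. Their poses are not given: they have to be found in the camera images.
- ledge_face (a point): Point on the bench surface (z = 0) at the foot of the dark grey service ledge's upright front face: the ledge is fixed, 110 mm high, and its flat front runs along this frame's y for 580 mm to either side; x points level into the ledge, away from the robot; z up. A swan-neck tap (365 mm high) and two gas cocks (172 mm high) stand on its top, 30 mm or more behind the face and at least 180 mm to the right (-y) of this point; the tap spout overhangs the bench at y about -570 mm.
- tin_base_centre (a point): The deep tin that already stands with one end against the ledge: 150 x 62 x 40 mm, 0.22 to 0.45 kg, loose, its length square to the ledge. Origin at the centre of the tin; x along its 150 mm length, y across its 62 mm width, z up. Closed, plain stainless, flat lid, flat ends and sides; tins slide easily on one another (friction about 0.3).
- tin_deep_centre (a point): The other deep tin, 150 x 62 x 40 mm, 0.22 to 0.45 kg, loose on the open bench; becomes the middle one, whose near end is pushed (friction with its neighbours takes up to about 3 N of the push before it reaches the ledge; tins and ledge are rigid). Origin at the centre of the tin; x along its 150 mm length, y across its 62 mm width, z up. Closed, plain stainless, flat lid, flat ends and sides; tins slide easily on one another (friction about 0.3).
- tin_shallow_centre (a point): The shallow tin, 150 x 62 x 24 mm, 0.15 to 0.31 kg, loose on the open bench; becomes the top one. Origin at the centre of the tin; x along its 150 mm length, y across its 62 mm width, z up. Closed, plain stainless, flat lid, flat ends and sides; tins slide easily on one another (friction about 0.3).
- tape_roll: Not part of the job: cream roll of tape, 88 mm across, 19 mm high, lying flat. Origin at the middle of its underside.
- forceps: Not part of the job: steel forceps, 133 mm long, lying flat. Origin at the middle of its underside.
- syringe: Not part of the job: clear syringe lying on its side, 165 mm long, 29 mm high (flange 52 mm wide). Origin at the middle of its underside.
- beaker: Not part of the job: glass beaker, 72 mm across, 95 mm high. Origin at the middle of its underside.
- tub: Not part of the job: white screw-top tub, 72 mm across, 85 mm high. Origin at the middle of its underside.
- wash_bottle: Not part of the job: white wash bottle with a thin bent jet, 60 mm across, 182 mm high. Origin at the middle of its underside.
- spray_bottle: Not part of the job: white trigger spray bottle, 74 mm across, 225 mm high. Origin at the middle of its underside.

How it is judged:
On the way, in this order (a step that is already met when the one before it is completed fails the run):
1. the second deep tin rests squarely on the first and has been let go (height (world z) of tin_deep_centre between 0.056 and 0.064 m and y of tin_deep_centre in the frame of tin_base_centre between -0.007 and 0.007 m and angle between the x axis of tin_deep_centre and the x axis of ledge_face, either way round below 0.08 rad and angle between tin_deep_centre's own z axis and vertical below 0.06 rad and contact force between tin_deep and tin_base above 1 N and contact force between the fingers and tin_deep below 0.2 N), for 0.2 s.
2. the shallow tin rests squarely on top and has been let go (height (world z) of tin_deep_centre between 0.056 and 0.064 m and y of tin_deep_centre in the frame of tin_base_centre between -0.007 and 0.007 m and angle between the x axis of each of tin_deep_centre, tin_shallow_centre and the x axis of ledge_face, either way round below 0.08 rad and angle between each of tin_deep_centre, tin_shallow_centre's own z axis and vertical below 0.06 rad and height (world z) of tin_shallow_centre between 0.088 and 0.096 m and y of tin_shallow_centre in the frame of tin_base_centre between -0.007 and 0.007 m and contact force between tin_shallow and tin_deep above 1 N and contact force between the fingers and tin_shallow below 0.2 N), for 0.2 s.
At the end, for the whole second after the job is handed in: One column, deep, deep, shallow: sides in line within 7 mm, square to the ledge within 0.08 rad, level, ends within 6 mm of the ledge. For the last second the fingers, staying short of the near end, push on the middle tin (over 3 N), the ledge feels 4 to 15 N and the robot does not touch it (height (world z) of tin_base_centre between 0.016 and 0.024 m and angle between the x axis of each of tin_base_centre, tin_deep_centre, tin_shallow_centre and the x axis of ledge_face, either way round below 0.08 rad and x of each of tin_base_centre, tin_deep_centre, tin_shallow_centre in the frame of ledge_face above -0.081 m and height (world z) of tin_deep_centre between 0.056 and 0.064 m and y of tin_deep_centre in the frame of tin_base_centre between -0.007 and 0.007 m and angle between each of tin_deep_centre, tin_shallow_centre's own z axis and vertical below 0.06 rad and height (world z) of tin_shallow_centre between 0.088 and 0.096 m and y of tin_shallow_centre in the frame of tin_base_centre between -0.007 and 0.007 m and x of the grasp point in the frame of ledge_face below -0.148 m and contact force between ledge and anything else between 4 and 15 N and contact force between the fingers and tin_deep above 3 N and contact force between each of the arm, the fingers and ledge below 0.2 N and linear speed of each of tin_base, tin_deep, tin_shallow below 0.02 m/s); the arm keeps its last pose, push and grip.
It fails at once if the ledge is rammed (over 45 N) (contact force between ledge and anything else above 45 N).
It fails at once if a tin is dropped ((contact force between the fingers and tin_deep below 0.1 N and linear speed of tin_deep above 0.7 m/s) or (contact force between the fingers and tin_shallow below 0.1 N and linear speed of tin_shallow above 0.7 m/s)).
It fails at once if another thing on the bench is shifted by over 30 mm or tipped (distance of any of tape_roll, forceps, syringe, beaker, tub, wash_bottle, spray_bottle from where it was at the start of the episode above 0.03 m or angle between any of tape_roll, forceps, syringe, beaker, tub, wash_bottle, spray_bottle's own z axis and vertical above 0.5 rad).
It also fails if it takes over 72 s, if anything falls off the work surface, if the arm or the gripper's body presses on something with over 40 N, if the wrist force passes 120 N, or if a joint passes its speed limit or range.

## Working session

There is one attempt and no reset: what is moved stays moved. The work goes in short steps, Python scripts to look and compute and a tool call to move; the robot and the scene stay as the last step left them, time stands still between calls to the robot, and variables do not carry over. Pictures are saved under pics/ and viewed, at most 10 in all, crops included, and the job is handed in when it is done.

Besides the shell and the picture viewer there is one more tool, called after "Request:" in YAML: its name, and indented under it one key for each argument. move_arm: Moves the arm, as the interface text tells. Its arguments: {"type":"object","properties":{"increments":{"type":"array","items":{"type":"object","properties":{"hand":{"type":"number"},"slide":{"type":"array","items":{"type":"number"}},"roll":{"type":"number"}}}},"squeeze":{"type":"number"}},"required":["increments"]}

```bash
mkdir -p pics; cat > h.py <<'E'
import numpy as np, cv2
from station import get_obs, imaging, ctrl, models
from scipy.spatial.transform import Rotation as Ro
def cam(name):
    o=get_obs(); p=imaging.camera(name)
    if name=="wrist":
        T=np.eye(4);T[:3,:3]=Ro.from_quat(o["eef_rot"]).as_matrix();T[:3,3]=o["eef_pos"]
        p["W"]=T@p["T_tool_cam"]
    else:
        W=np.eye(4);W[:3,:3]=p["R"].T;W[:3,3]=-p["R"].T@p["t"];p["W"]=W
    return p
def pts(p):
    v,u=np.mgrid[:384,:512];z=p["z_map"];K=p["mtx"]
    c=np.stack([(u-K[0,2])/K[0,0]*z,(v-K[1,2])/K[1,1]*z,z],-1)
    w=c@p["W"][:3,:3].T+p["W"][:3,3]; w[z==0]=np.nan
    return w
def rect(P):
    r=cv2.minAreaRect((P[:,:2]*1000).astype(np.float32)); c,(a,b),t=r
    if a<b:a,b,t=b,a,t+90
    t=(t+90)%180-90
    return np.round(c,1),round(a,1),round(b,1),round(t,2)
def top(p,name,zlo,zhi):
    w=pts(p);out=[]
    for d in models.cut_out(name,p)[:3]:
        m=d["mask"]; P=w[m]; P=P[np.isfinite(P[:,2])]
        q=P[(P[:,2]>zlo)&(P[:,2]<zhi)]
        out.append((round(d["confidence"],2),d["rect"],len(q),np.round(np.median(q[:,2])*1000,1) if len(q) else None,rect(q) if len(q)>9 else None))
    return out
E
python3 - <<'E'
from h import *
o=get_obs();print(o["t"],o["eef_pos"],o["eef_rot"],o["force"],o["opening"])
for n in ("scene","top"):
    p=cam(n);cv2.imwrite(f"pics/{n}.png",p["color"])
    for k in ("tin_base_centre","tin_deep_centre","tin_shallow_centre"):
        print(n,k,[(round(d["confidence"],2),np.round(d["pixel"],1)) for d in models.spot_point(k,p)[:3]])
        for r in top(p,k,.012,.06):print("  ",r)
    for k in ("tape_roll","forceps","syringe","beaker","tub","wash_bottle","spray_bottle"):
        for r in top(p,k,.001,.4)[:1]:print(n,k,r)
    d=models.spot_point("ledge_face",p);print("ledge",d[:2])
    w=pts(p)
    for x in d[:1]:
        u,v=map(int,x["pixel"]);print(w[v-3:v+4:3,u])
    if n=="top":
        W=w.reshape(-1,3);m=(abs(W[:,2]-.11)<.006);q=W[m];print("ledge top",len(q),rect(q), cv2.boxPoints(cv2.minAreaRect((q[:,:2]*1000).astype(np.float32))))
E
```

```text
0.0 [0.11942022 0.51085198 0.2556148 ] [ 1.14651553e-01  9.93405442e-01 -7.74164773e-04 -2.21955990e-04] [-0.37544019  0.60824025 -0.00600318] 0.08538834874690926
scene tin_base_centre [(0.6, array([245.9, 203.5]))]
   (0.84, [222.5, 183.3, 275.1, 220.8], 1086, np.float64(41.0), (array([582.9,  33.6]), 134.5, 64.9, 3.48))
scene tin_deep_centre [(0.68, array([237.4, 111.3]))]
   (0.8, [215.1, 102.5, 267.2, 126.3], 845, np.float64(40.6), (array([ 453.4, -281.4]), 146.9, 63.0, -26.65))
scene tin_shallow_centre [(0.78, array([337.3, 237.6]))]
   (0.94, [308.1, 225.8, 363.8, 252.7], 1263, np.float64(24.7), (array([428.9, 242.6]), 150.9, 64.0, -29.23))
scene tape_roll (0.51, [273.6, 162.9, 306.1, 187.5], 353, np.float64(17.1), (array([419.3,   5.2]), 104.6, 90.1, 47.38))
scene forceps (0.75, [325.5, 195.7, 334.2, 202.3], 17, np.float64(2.5), (array([366.3, 125.9]), 27.1, 6.5, 3.84))
scene syringe (0.78, [252.5, 132.2, 299.8, 142.0], 354, np.float64(25.0), (array([ 386.3, -142.2]), 153.5, 58.0, -30.01))
scene beaker (0.69, [374.7, 299.5, 416.3, 339.7], 1208, np.float64(59.0), (array([442.2,
[... 1390 characters left out ...]
tub (0.76, [409.3, 216.1, 444.2, 243.5], 739, np.float64(82.7), (array([ 427.2, -487.1]), 92.5, 71.1, -50.87))
top wash_bottle (0.83, [57.8, 172.9, 96.1, 200.6], 787, np.float64(111.0), (array([557.8, 502.2]), 111.7, 85.9, 66.27))
top spray_bottle (0.69, [409.7, 167.9, 462.4, 205.2], 1340, np.float64(143.6), (array([ 513.4, -521.4]), 153.7, 93.5, 88.85))
ledge [{'pixel': [261.1, 147.3], 'confidence': 0.77}]
[[ 0.67071702 -0.02581799  0.02470856]
 [ 0.6670897  -0.02619321  0.00216237]
 [ 0.65774502 -0.02594563  0.00404832]]
ledge top 21805 (array([434.9, -31.3]), 1160.9, 772.7, -86.46) [[  13.458923  524.19006 ]
 [  85.071594 -634.50195 ]
 [ 856.2692   -586.83826 ]
 [ 784.65656   571.85376 ]]
```

View pics/top.png

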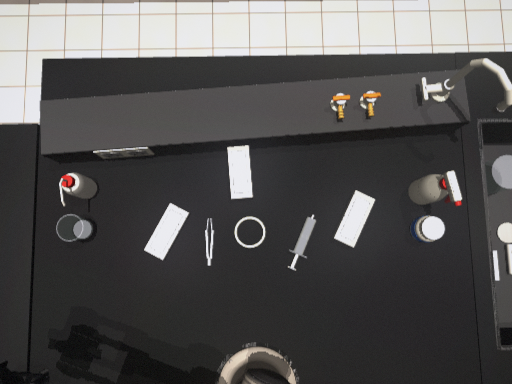

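View pics/scene.png

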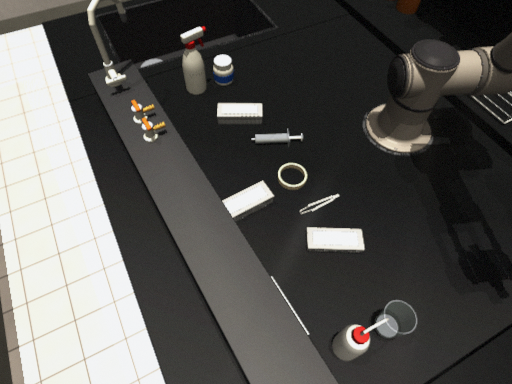

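```bash
cat >> h.py <<'E'
def go(x,y,z,yaw):
    "slide (mm) and roll (deg) to TCP x,y,z mm and tool-x yaw deg"
    o=get_obs();R=Ro.from_quat(o["eef_rot"]).as_matrix()
    y0=np.degrees(np.arctan2(R[1,0],R[0,0]))
    s=R.T@(np.array([x,y,z])-1000*np.array(o["eef_pos"]))
    r=-((yaw-y0+180)%360-180)
    print("slide",np.round(s,1),"roll",round(r,2),"dist",round(np.linalg.norm(s)))
def state():
    o=get_obs();R=Ro.from_quat(o["eef_rot"]).as_matrix()
    print(round(o["t"],2),np.round(1000*np.array(o["eef_pos"]),1),"yaw",round(np.degrees(np.arctan2(R[1,0],R[0,0])),2),"tilt",np.round(R[:2,2],4),"F",np.round(o["force"],2),"open",round(o["opening"]*1000,1),"ff",o["finger_force"],"j6",round(np.degrees(o["joint_pos"][5]),1))
E
python3 - <<'E'
from h import *
state();go(430,200,220,160);go(453,-280,160,152.9)
p=cam("top");w=pts(p);W=w.reshape(-1,3)
# ledge front edge: lowest x of z~0.11 per y bin
q=W[(abs(W[:,2]-.11)<.005)&(W[:,0]>.55)]
B=[]
for y in np.arange(-.4,.4,.02):
    s=q[abs(q[:,1]-y)<.01]
    if len(s)>5:B.append((y,np.percentile(s[:,0],3)))
B=np.array(B);f=np.polyfit(B[:,0],B[:,1],1);r=B[:,1]-np.polyval(f,B[:,0]);f=np.polyfit(B[abs(r)<.003,0],B[abs(r)<.003,1],1)
print("ledge x=a*y+b",f,np.degrees(np.arctan(-f[0])),np.std(r))
E
```

```text
1.5 [119.6 511.2 256.3] yaw 166.83 tilt [0.     0.0001] F [ 0.15  0.35 -0.32] open 85.3 ff 0.0 j6 -8.4
slide [-373.2 -232.3   36.3] roll 6.83 dist 441
slide [-504.9 -694.5   96.3] roll 13.93 dist 864
ledge x=a*y+b [-0.06269881  0.67166212] 3.5876809332714488 0.001235079640686658
```

Request:
move_arm:
  increments:
    - {"hand": 0, "slide": [-373, -232, 36], "roll": 7}
    - {"hand": 0, "slide": [-373, -232, 36], "roll": 7}
    - {"hand": 0, "slide": [-373, -232, 36], "roll": 7}
    - {"hand": 0, "slide": [-373, -232, 36], "roll": 7}
    - {"hand": 0, "slide": [-373, -232, 36], "roll": 7}
    - {"hand": 0, "slide": [-373, -232, 36], "roll": 7}
    - {"hand": 0, "slide": [-373, -232, 36], "roll": 7}
    - {"hand": 0, "slide": [-373, -232, 36], "roll": 7}

```text
t: 2.22
eef_pos: [0.3554, 0.2745, 0.2292]
eef_rot: [0.175, 0.985, 0.0, 0.0]
force: [1.3, 1.7, 0.4]
opening: 0.0855
finger_force: 0.0
```

```bash
python3 -c "
from h import *
state();go(453,-280,160,152.9)"
```

```text
2.22 [355.4 274.5 229.2] yaw 159.84 tilt [0.0007 0.0005] F [1.26 1.71 0.35] open 85.5 ff 0.0 j6 -42.0
slide [-282.7 -486.9   69. ] roll 6.94 dist 567
```

Request:
move_arm:
  increments:
    - {"hand": 0, "slide": [-283, -487, 69], "roll": 7}
    - {"hand": 0, "slide": [-283, -487, 69], "roll": 7}
    - {"hand": 0, "slide": [-283, -487, 69], "roll": 7}
    - {"hand": 0, "slide": [-283, -487, 69], "roll": 7}
    - {"hand": 0, "slide": [-283, -487, 69], "roll": 7}
    - {"hand": 0, "slide": [-283, -487, 69], "roll": 7}
    - {"hand": 0, "slide": [-283, -487, 69], "roll": 7}
    - {"hand": 0, "slide": [-283, -487, 69], "roll": 7}

```text
t: 2.88
eef_pos: [0.4117, -0.0518, 0.1886]
eef_rot: [0.235, 0.972, 0.0, 0.0]
force: [1.3, 0.3, -0.8]
opening: 0.0852
finger_force: 0.0
```

```bash
python3 -c "
from h import *
state();go(453,-280,160,152.9)"
```

```text
2.88 [411.7 -51.8 188.6] yaw 152.82 tilt [ 0.0009 -0.0001] F [ 1.29  0.32 -0.78] open 85.2 ff 0.0 j6 -80.6
slide [-140.9 -184.1   28.7] roll -0.08 dist 234
```

Request:
move_arm:
  increments:
    - {"hand": 0, "slide": [-141, -184, 29]}
    - {"hand": 0, "slide": [-141, -184, 29]}
    - {"hand": 0, "slide": [-141, -184, 29]}
    - {"hand": 0, "slide": [-141, -184, 29]}
    - {"hand": 0, "slide": [-141, -184, 29]}
    - {"hand": 0, "slide": [-141, -184, 29]}
    - {"hand": 0, "slide": [-141, -184, 29]}

```text
invalid input
```

```bash
python3 -c "
from h import *
state()
p=cam('wrist');cv2.imwrite('pics/w1.png',p['color'])
print(top(p,'tin_deep_centre',.034,.048))
w=pts(p);q=w[(w[...,2]>.034)&(w[...,2]<.046)];q=q[(abs(q[:,0]-.453)<.12)&(abs(q[:,1]+.28)<.12)];print(len(q),rect(q),np.median(q[:,2]))
state()"
```

```text
2.88 [411.7 -51.8 188.6] yaw 152.82 tilt [ 0.0009 -0.0001] F [ 1.29  0.32 -0.78] open 85.2 ff 0.0 j6 -80.6
[(0.67, [35.0, 233.9, 119.4, 315.7], 3938, np.float64(39.7), (array([ 417.6, -263.8]), 79.5, 62.7, -27.28))]
3943 (array([ 418., -264.]), 80.3, 62.7, -27.28) 0.03970472174684425
2.98 [412.6 -55.  188.2] yaw 152.43 tilt [ 0.0008 -0.0015] F [0.2  0.88 0.53] open 85.1 ff 0.0 j6 -80.5
```

View pics/w1.png

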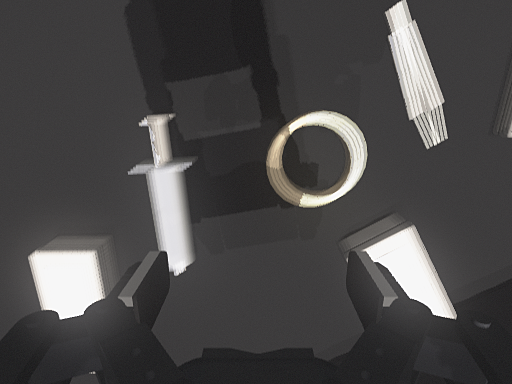

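Request:
move_arm:
  increments:
    - {"hand": 0, "slide": [-141, -181, 29], "roll": 0}
    - {"hand": 0, "slide": [-141, -181, 29], "roll": 0}
    - {"hand": 0, "slide": [-141, -181, 29], "roll": 0}
    - {"hand": 0, "slide": [-141, -181, 29], "roll": 0}
    - {"hand": 0, "slide": [-141, -181, 29], "roll": 0}
    - {"hand": 0, "slide": [-141, -181, 29], "roll": 0}
    - {"hand": 0, "slide": [-141, -181, 29], "roll": 0}
    - {"hand": 0, "slide": [-141, -181, 29], "roll": 0}

```text
t: 3.65
eef_pos: [0.4544, -0.2753, 0.159]
eef_rot: [0.236, 0.972, 0.0, -0.0]
force: [0.3, 0.5, -0.1]
opening: 0.0855
finger_force: 0.0
```

```bash
python3 -c "
from h import *
state()
p=cam('wrist')
w=pts(p);q=w[(w[...,2]>.034)&(w[...,2]<.046)];q=q[(abs(q[:,0]-.453)<.12)&(abs(q[:,1]+.28)<.12)];print(len(q),rect(q),np.median(q[:,2]))
state();go(453,-280,60,152.9);go(453,-280,33,152.9)"
```

```text
3.65 [ 454.4 -275.3  159. ] yaw 152.74 tilt [-0.0007  0.0011] F [ 0.33  0.51 -0.06] open 85.5 ff 0.0 j6 -102.2
13458 (array([ 449.9, -280.6]), 149.8, 62.1, -26.87) 0.04001665081961543
3.7 [ 454.3 -274.3  159.2] yaw 152.82 tilt [-0.0008  0.0013] F [-1.17 -0.36  0.2 ] open 85.2 ff 0.0 j6 -102.2
slide [-1.6 -5.8 99.2] roll -0.08 dist 99
slide [ -1.6  -5.8 126.2] roll -0.08 dist 126
```

Request:
move_arm:
  increments:
    - {"hand": 0, "slide": [0.5, -6.5, 35], "roll": 0}
    - {"hand": 0, "slide": [0.5, -6.5, 70], "roll": 0}
    - {"hand": 0, "slide": [0.5, -6.5, 100], "roll": 0}
    - {"hand": 0, "slide": [0.5, -6.5, 118], "roll": 0}
    - {"hand": 0, "slide": [0.5, -6.5, 126], "roll": 0}
    - {"hand": 0, "slide": [0.5, -6.5, 126], "roll": 0}
    - {"hand": 0.3, "slide": [0.5, -6.5, 126], "roll": 0}
    - {"hand": 1, "slide": [0.5, -6.5, 126], "roll": 0}
  squeeze: 40

```text
t: 4.37
eef_pos: [0.4521, -0.2808, 0.0351]
eef_rot: [0.234, 0.972, -0.001, 0.001]
force: [-4.6, -6.2, 2.5]
opening: 0.0637
finger_force: 3.1
```

Request:
move_arm:
  increments:
    - {"hand": 1, "slide": [0, 0, 0], "roll": 0}
    - {"hand": 1, "slide": [0, 0, 0], "roll": 0}
    - {"hand": 1, "slide": [0, 0, 0], "roll": 0}
    - {"hand": 1, "slide": [0, 0, 0], "roll": 0}
    - {"hand": 1, "slide": [0, 0, 0], "roll": 0}
    - {"hand": 1, "slide": [0, 0, 0], "roll": 0}

```text
t: 4.87
eef_pos: [0.4521, -0.281, 0.0353]
eef_rot: [0.235, 0.972, -0.0, 0.002]
force: [0.6, 3.2, 7.2]
opening: 0.0617
finger_force: 45.5
```

```bash
python3 -c "
from h import *
state()"
```

```text
4.87 [ 452.1 -281.    35.3] yaw 152.84 tilt [ 0.0027 -0.0017] F [0.62 3.15 7.24] open 61.7 ff 45.473840832710266 j6 -103.0
```

Request:
move_arm:
  increments:
    - {"hand": 1, "slide": [0, 0, -15], "roll": 0}
    - {"hand": 1, "slide": [0, 0, -45], "roll": 0}
    - {"hand": 1, "slide": [0, 0, -80], "roll": 0}
    - {"hand": 1, "slide": [0, 0, -115], "roll": 0}
    - {"hand": 1, "slide": [0, 0, -135], "roll": 0}
    - {"hand": 1, "slide": [0, 0, -135], "roll": 0}

```text
t: 5.37
eef_pos: [0.453, -0.2822, 0.1739]
eef_rot: [0.235, 0.972, -0.002, 0.004]
force: [-0.3, -0.6, -2.3]
opening: 0.0611
finger_force: 45.0
```

```bash
python3 -c "
from h import *
state();go(570,36,170,183.55)"
```

```text
5.37 [ 453.  -282.2  173.9] yaw 152.83 tilt [ 0.0076 -0.0064] F [-0.26 -0.57 -2.28] open 61.1 ff 45.02822399139404 j6 -103.0
slide [ 41.2 336.6   2.7] roll -30.72 dist 339
```

Request:
move_arm:
  increments:
    - {"hand": 1, "slide": [4, 30, 0], "roll": -3}
    - {"hand": 1, "slide": [8, 65, 0], "roll": -7}
    - {"hand": 1, "slide": [13, 105, 1], "roll": -11}
    - {"hand": 1, "slide": [18, 145, 1], "roll": -15}
    - {"hand": 1, "slide": [23, 185, 2], "roll": -19}
    - {"hand": 1, "slide": [28, 225, 2], "roll": -23}
    - {"hand": 1, "slide": [33, 265, 3], "roll": -27}
    - {"hand": 1, "slide": [37, 300, 3], "roll": -30}

```text
t: 6.03
eef_pos: [0.5548, 0.0057, 0.1644]
eef_rot: [-0.027, 1.0, 0.0, -0.001]
force: [0.4, -0.7, -2.6]
opening: 0.0612
finger_force: 45.0
```

```bash
python3 -c "
from h import *
state();go(570,36,170,183.55)"
```

```text
6.03 [554.8   5.7 164.4] yaw -176.94 tilt [-0.0017  0.0006] F [ 0.41 -0.7  -2.58] open 61.2 ff 44.977964758872986 j6 -100.4
slide [-16.8  29.4  -5.6] roll -0.49 dist 34
```

Request:
move_arm:
  increments:
    - {"hand": 1, "slide": [-9, 15, -4], "roll": -0.5}
    - {"hand": 1, "slide": [-17, 29, -6], "roll": -0.5}
    - {"hand": 1, "slide": [-17, 29, -6], "roll": -0.5}
    - {"hand": 1, "slide": [-17, 29, -6], "roll": -0.5}

```text
t: 6.37
eef_pos: [0.5701, 0.0335, 0.1705]
eef_rot: [-0.03, 1.0, 0.0, -0.001]
force: [-0.2, -0.6, -2.1]
opening: 0.0613
finger_force: 45.1
```

```bash
python3 -c "
from h import *
state()
for n in ('wrist','scene','top'):
    p=cam(n);w=pts(p);cv2.imwrite('pics/c_%s.png'%n,p['color'])
    for k in ('tin_deep_centre','tin_base_centre'):
        for d in models.cut_out(k,p)[:2]:
            P=w[d['mask']];P=P[np.isfinite(P[:,2])]
            print(n,k,round(d['confidence'],2),d['rect'],len(P))
            h,e=np.histogram(P[:,2]*1000,np.arange(0,240,4));i=np.argsort(h)[::-1][:3];print('  z',[(e[j],h[j]) for j in i])
            q=P[abs(P[:,2]*1000-e[i[0]]-2)<5];print('  ',rect(q) if len(q)>5 else '')
state()
import subprocess
a=cv2.imread('pics/c_wrist.png');b=cv2.imread('pics/c_scene.png')
cv2.imwrite('pics/c1.png',np.hstack([a[:, :400],b[100:484,150:400][:284].copy() if 0 else b[:,130:400]]))"
```

```text
6.37 [570.1  33.5 170.5] yaw -176.58 tilt [-0.0018 -0.    ] F [-0.23 -0.63 -2.14] open 61.3 ff 45.10838985443115 j6 -97.7
wrist tin_deep_centre 0.95 [170.4, 103.1, 343.1, 360.2] 37734
  z [(np.int64(172), np.int64(31759)), (np.int64(176), np.int64(5894)), (np.int64(168), np.int64(25))]
   (array([550.9,  32.5]), 114.5, 63.0, 3.47)
scene tin_deep_centre 0.67 [219.2, 146.6, 284.2, 196.8] 1104
  z [(np.int64(176), np.int64(571)), (np.int64(172), np.int64(264)), (np.int64(156), np.int64(43))]
   (array([570.3,  30.7]), 150.0, 64.3, 3.58)
scene tin_base_centre 0.81 [224.5, 183.6, 273.0, 219.5] 1098
  z [(np.int64(40), np.int64(666)), (np.int64(36), np.int64(190)), (np.int64(44), np.int64(41))]
   (array([583. ,  35.8]), 135.0, 61.3, 2.83)
top tin_deep_centre 0.93 [228.2, 174.3, 255.3, 195.8] 421
  z [(np.int64(176), np.int64(243)), (np.int64(172), np.int64(145)), (np.int64(180), np.int64(25))]
   (array([534.4,  30.7]), 61.3, 51.2, -86.74)
top tin_base_centre 0.62 [230.0, 172.9, 251.8, 196.3] 393
  z [(np.int64(176), np.int64(235)), (np.int64(172), np.int64(133)), (np.int64(180), np.int64(21))]
   (array([534.8,  31.5]), 57.5, 47.9, 89.03)
6.82 [570.6  32.4 171.6] yaw -176.71 tilt [0.0001 0.    ] F [-0.97  0.22 -2.37] open 61.5 ff 45.108139514923096 j6 -97.7
```

View pics/c1.png

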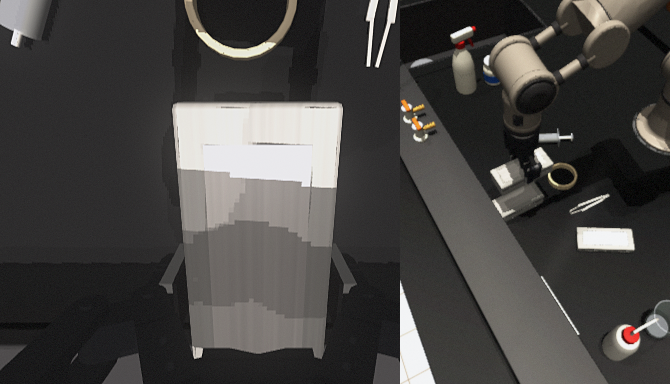

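```bash
python3 -c "
from h import *
state();go(589,37,81,183.55)"
```

```text
6.82 [570.6  32.4 171.6] yaw -176.71 tilt [0.0001 0.    ] F [-0.97  0.22 -2.37] open 61.5 ff 45.108139514923096 j6 -97.7
slide [-18.6   3.5  90.6] roll -0.26 dist 93
```

Request:
move_arm:
  increments:
    - {"hand": 1, "slide": [-8, 2, 15], "roll": -0.3}
    - {"hand": 1, "slide": [-15, 3.5, 40], "roll": -0.3}
    - {"hand": 1, "slide": [-18.5, 3.5, 62], "roll": -0.3}
    - {"hand": 1, "slide": [-18.5, 3.5, 76], "roll": -0.3}
    - {"hand": 1, "slide": [-18.5, 3.5, 84], "roll": -0.3}
    - {"hand": 1, "slide": [-18.5, 3.5, 87], "roll": -0.3}
    - {"hand": 1, "slide": [-18.5, 3.5, 87], "roll": -0.3}
    - {"hand": 1, "slide": [-18.5, 3.5, 87], "roll": -0.3}

```text
t: 7.48
eef_pos: [0.5895, 0.0374, 0.0854]
eef_rot: [-0.032, 0.999, -0.0, 0.001]
force: [0.3, 0.4, -1.5]
opening: 0.0613
finger_force: 45.1
```

```bash
python3 -c "
from h import *
state();go(589,37,76,183.55)
p=cam('scene');w=pts(p);cv2.imwrite('pics/d.png',p['color'][130:250,180:320].repeat(4,0).repeat(4,1))
for k in ('tin_deep_centre','tin_base_centre'):
    print(k,top(p,k,.03,.1))
print(top(p,'tin_deep_centre',.076,.1))
state()"
```

```text
7.48 [589.5  37.4  85.4] yaw -176.37 tilt [ 0.0015 -0.    ] F [ 0.3   0.38 -1.51] open 61.3 ff 45.073891282081604 j6 -97.4
slide [ 0.5 -0.3  9.4] roll 0.08 dist 9
tin_deep_centre [(0.87, [218.3, 171.3, 277.1, 213.9], 943, np.float64(91.0), (array([588.4,  34.4]), 146.0, 71.1, 2.42)), (0.37, [178.0, 22.3, 207.6, 92.6], 343, np.float64(65.6), (array([ 532.5, -463.5]), 73.1, 37.4, -15.81))]
tin_base_centre [(0.87, [233.3, 195.9, 271.3, 221.2], 139, np.float64(39.3), (array([582.3,  62.7]), 127.0, 7.7, 3.02))]
[(0.87, [218.3, 171.3, 277.1, 213.9], 811, np.float64(91.3), (array([588.4,  34.4]), 146.0, 71.1, 2.42)), (0.37, [178.0, 22.3, 207.6, 92.6], 117, np.float64(89.1), (array([ 532.2, -464.4]), 72.9, 35.5, -15.77))]
7.68 [589.5  37.4  85.6] yaw -176.37 tilt [ 0.0019 -0.    ] F [ 0.43  0.26 -2.06] open 60.9 ff 45.07441699504852 j6 -97.4
```

View pics/d.png

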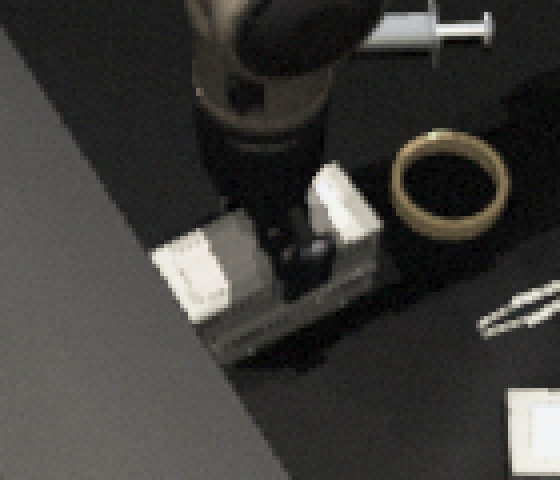

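Request:
move_arm:
  increments:
    - {"hand": 1, "slide": [0.5, -0.3, 4], "roll": 0}
    - {"hand": 1, "slide": [0.5, -0.3, 7], "roll": 0}
    - {"hand": 1, "slide": [0.5, -0.3, 8], "roll": 0}
    - {"hand": 1, "slide": [0.5, -0.3, 9], "roll": 0}
    - {"hand": 1, "slide": [0.5, -0.3, 9], "roll": 0}
    - {"hand": 1, "slide": [0.5, -0.3, 9], "roll": 0}

```text
t: 8.18
eef_pos: [0.5886, 0.0372, 0.0755]
eef_rot: [-0.032, 0.999, 0.0, 0.0]
force: [0.3, 0.1, -2.2]
opening: 0.0615
finger_force: 45.1
```

Still carrying (−2 N); feel for the contact.

Request:
move_arm:
  increments:
    - {"hand": 1, "slide": [0, 0, 0.5], "roll": 0}
    - {"hand": 1, "slide": [0, 0, 1], "roll": 0}
    - {"hand": 1, "slide": [0, 0, 1], "roll": 0}
    - {"hand": 1, "slide": [0, 0, 1], "roll": 0}

```text
t: 8.52
eef_pos: [0.5889, 0.0371, 0.0753]
eef_rot: [-0.032, 0.999, -0.0, 0.001]
force: [-1.7, -0.1, 5.8]
opening: 0.0613
finger_force: 46.0
```

Request:
move_arm:
  increments:
    - {"hand": 0.25, "slide": [0, 0, 0], "roll": 0}
    - {"hand": 0.15, "slide": [0, 0, 0], "roll": 0}
    - {"hand": 0, "slide": [0, 0, 0], "roll": 0}
    - {"hand": 0, "slide": [0, 0, 0], "roll": 0}
    - {"hand": 0, "slide": [0, 0, 0], "roll": 0}
    - {"hand": 0, "slide": [0, 0, 0], "roll": 0}
    - {"hand": 0, "slide": [0, 0, 0], "roll": 0}

```text
t: 9.1
eef_pos: [0.5885, 0.0372, 0.0744]
eef_rot: [-0.032, 0.999, 0.0, -0.0]
force: [-0.7, 0.5, -0.4]
opening: 0.0852
finger_force: 0.0
```

Request:
move_arm:
  increments:
    - {"hand": 0, "slide": [0, 0, -25], "roll": 0}
    - {"hand": 0, "slide": [0, 0, -60], "roll": 0}
    - {"hand": 0, "slide": [10, 0, -100], "roll": 0}
    - {"hand": 0, "slide": [40, 0, -120], "roll": 0}
    - {"hand": 0, "slide": [60, 0, -130], "roll": 0}
    - {"hand": 0, "slide": [60, 0, -130], "roll": 0}
    - {"hand": 0, "slide": [60, 0, -130], "roll": 0}

```text
t: 9.68
eef_pos: [0.5285, 0.0334, 0.2056]
eef_rot: [-0.032, 0.999, -0.0, 0.001]
force: [0.1, -0.4, 0.0]
opening: 0.0853
finger_force: 0.0
```

```bash
python3 -c "
from h import *
state()
for n in ('wrist','scene','top'):
    p=cam(n);w=pts(p)
    if n=='wrist':cv2.imwrite('pics/e.png',p['color'])
    for k in ('tin_deep_centre','tin_base_centre','tin_shallow_centre'):
        for d in models.cut_out(k,p)[:1]:
            P=w[d['mask']];P=P[np.isfinite(P[:,2])];zs={'tin_deep_centre':80,'tin_base_centre':40,'tin_shallow_centre':24}[k]
            q=P[abs(P[:,2]*1000-zs)<5];print(n,k,round(d['confidence'],2),len(P),len(q),rect(q) if len(q)>5 else '')
state();go(429,244,140,151.5)"
```

```text
9.68 [528.5  33.4 205.6] yaw -176.37 tilt [ 0.0022 -0.0001] F [ 0.06 -0.4   0.  ] open 85.3 ff 0.0 j6 -98.3
wrist tin_deep_centre 0.89 10965 10389 (array([586.4,  37.7]), 149.8, 62.1, 3.81)
wrist tin_base_centre 0.9 467 103 (array([513.4,  31.7]), 58.7, 1.4, -85.51)
wrist tin_shallow_centre 0.78 8525 7405 (array([435.6, 239.1]), 129.1, 62.5, -29.22)
scene tin_deep_centre 0.67 1296 1049 (array([586.7,  36.1]), 145.6, 63.6, 4.8)
scene tin_base_centre 0.82 222 54 (array([584. ,  64.7]), 115.3, 3.2, 3.52)
scene tin_shallow_centre 0.97 1337 1215 (array([429.5, 242.9]), 150.1, 63.9, -28.78)
top tin_deep_centre 0.71 126 94 (array([521.9,  33.1]), 60.7, 14.4, -84.19)
top tin_base_centre 0.36 784 60 (array([439.2, 483.8]), 60.7, 55.8, 82.29)
top tin_shallow_centre 0.86 1237 1132 (array([429.2, 244.4]), 149.7, 63.6, -29.17)
10.28 [528.7  33.3 204.3] yaw -176.37 tilt [-0.0003  0.0001] F [-0.   -0.07  0.11] open 85.6 ff 0.0 j6 -98.3
slide [ 86.1 216.5  64.4] roll 32.13 dist 242
```

View pics/e.png

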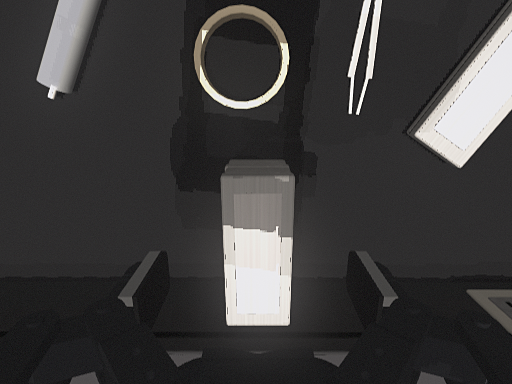

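Request:
move_arm:
  increments:
    - {"hand": 0, "slide": [86, 216, 64], "roll": 6}
    - {"hand": 0, "slide": [86, 216, 64], "roll": 12}
    - {"hand": 0, "slide": [86, 216, 64], "roll": 18}
    - {"hand": 0, "slide": [86, 216, 64], "roll": 24}
    - {"hand": 0, "slide": [86, 216, 64], "roll": 29}
    - {"hand": 0, "slide": [86, 216, 64], "roll": 32.5}
    - {"hand": 0, "slide": [86, 216, 64], "roll": 32.5}
    - {"hand": 0, "slide": [86, 216, 64], "roll": 32.5}

```text
t: 10.95
eef_pos: [0.4281, 0.2447, 0.1402]
eef_rot: [0.247, 0.969, -0.0, -0.0]
force: [0.5, 0.2, -0.0]
opening: 0.0852
finger_force: 0.0
```

```bash
python3 -c "
from h import *
state()
p=cam('wrist')
w=pts(p);q=w[(w[...,2]>.019)&(w[...,2]<.03)];q=q[(abs(q[:,0]-.429)<.12)&(abs(q[:,1]-.244)<.12)];print(len(q),rect(q),np.median(q[:,2]))
state();go(429,244,26,151)"
```

```text
10.95 [428.1 244.7 140.2] yaw 151.37 tilt [-0.0009 -0.0004] F [ 0.49  0.21 -0.01] open 85.2 ff 0.0 j6 -40.5
13711 (array([426.7, 244.8]), 150.4, 62.2, -29.14) 0.024009622183511103
11.0 [429.1 243.9 140.6] yaw 151.28 tilt [ 0.0003 -0.0001] F [ 0.11 -0.87 -0.01] open 85.1 ff 0.0 j6 -40.6
slide [2.000e-01 1.000e-01 1.146e+02] roll 0.28 dist 115
```

Request:
move_arm:
  increments:
    - {"hand": 0, "slide": [1, 0, 35], "roll": 0.4}
    - {"hand": 0, "slide": [1, 0, 68], "roll": 0.4}
    - {"hand": 0, "slide": [1, 0, 94], "roll": 0.4}
    - {"hand": 0, "slide": [1, 0, 108], "roll": 0.4}
    - {"hand": 0, "slide": [1, 0, 113], "roll": 0.4}
    - {"hand": 0, "slide": [1, 0, 113], "roll": 0.4}
    - {"hand": 0.3, "slide": [1, 0, 113], "roll": 0.4}
    - {"hand": 1, "slide": [1, 0, 113], "roll": 0.4}

```text
t: 11.67
eef_pos: [0.4295, 0.2439, 0.0288]
eef_rot: [0.253, 0.967, 0.001, 0.001]
force: [-0.4, -0.5, 0.1]
opening: 0.064
finger_force: 0.0
```

Request:
move_arm:
  increments:
    - {"hand": 1, "slide": [0, 0, 0], "roll": 0}
    - {"hand": 1, "slide": [0, 0, 0], "roll": 0}
    - {"hand": 1, "slide": [0, 0, 0], "roll": 0}
    - {"hand": 1, "slide": [0, 0, 0], "roll": 0}
    - {"hand": 1, "slide": [0, 0, 0], "roll": 0}
    - {"hand": 1, "slide": [0, 0, 0], "roll": 0}

```text
t: 12.17
eef_pos: [0.4294, 0.2441, 0.029]
eef_rot: [0.253, 0.968, 0.001, 0.001]
force: [0.0, -2.5, 6.8]
opening: 0.0613
finger_force: 44.6
```

Request:
move_arm:
  increments:
    - {"hand": 1, "slide": [0, 0, -15], "roll": 0}
    - {"hand": 1, "slide": [0, 0, -45], "roll": 0}
    - {"hand": 1, "slide": [0, 0, -80], "roll": 0}
    - {"hand": 1, "slide": [0, 0, -120], "roll": 0}
    - {"hand": 1, "slide": [0, 0, -150], "roll": 0}
    - {"hand": 1, "slide": [0, 0, -160], "roll": 0}
    - {"hand": 1, "slide": [0, 0, -160], "roll": 0}

```text
t: 12.75
eef_pos: [0.4295, 0.2446, 0.1911]
eef_rot: [0.252, 0.968, 0.002, 0.003]
force: [-1.0, 0.3, -2.1]
opening: 0.0609
finger_force: 44.9
```

```bash
python3 -c "
from h import *
state();go(570,36,180,183.55)"
```

```text
12.75 [429.5 244.6 191.1] yaw 150.75 tilt [0.0067 0.0027] F [-0.98  0.34 -2.12] open 60.9 ff 44.90437567234039 j6 -40.0
slide [-224.4 -113.5   11.5] roll -32.8 dist 252
```

Request:
move_arm:
  increments:
    - {"hand": 1, "slide": [-25, -13, 2], "roll": -5}
    - {"hand": 1, "slide": [-60, -30, 4], "roll": -10}
    - {"hand": 1, "slide": [-96, -48, 6], "roll": -15}
    - {"hand": 1, "slide": [-132, -66, 8], "roll": -20}
    - {"hand": 1, "slide": [-167, -84, 10], "roll": -25}
    - {"hand": 1, "slide": [-200, -101, 11], "roll": -30}
    - {"hand": 1, "slide": [-224, -113, 11], "roll": -32.8}
    - {"hand": 1, "slide": [-224, -113, 11], "roll": -32.8}

```text
t: 13.42
eef_pos: [0.5702, 0.0313, 0.1746]
eef_rot: [-0.03, 1.0, -0.001, -0.0]
force: [-0.5, 0.9, -2.7]
opening: 0.0612
finger_force: 44.8
```

```bash
python3 -c "
from h import *
state()
for n in ('wrist','scene'):
    p=cam(n);w=pts(p)
    q=w[abs(w[...,2]-.174)<.009];q=q[(abs(q[:,0]-.57)<.1)&(abs(q[:,1]-.034)<.06)];print(n,len(q),np.median(q[:,2]),rect(q))
    for k in ('tin_deep_centre','tin_shallow_centre'):
        for d in models.cut_out(k,p)[:1]:
            P=w[d['mask']];P=P[np.isfinite(P[:,2])];zm=np.median(P[:,2]);q=P[abs(P[:,2]-zm)<.005];print(n,k,round(d['confidence'],2),len(P),len(q),zm,rect(q))
state();go(588,37.2,121,183.6)"
```

```text
13.42 [570.2  31.3 174.6] yaw -176.58 tilt [-0.0005 -0.0014] F [-0.52  0.9  -2.71] open 61.2 ff 44.84868943691254 j6 -97.9
wrist 36938 0.16978111787885977 (array([555.3,  31. ]), 125.1, 88.5, 2.73)
wrist tin_deep_centre 0.69 1634 1502 0.018553018724115827 (array([442.3,  13.6]), 86.4, 41.7, -86.81)
wrist tin_shallow_centre 0.92 35161 35039 0.16975095443409044 (array([555.7,  30.8]), 125.2, 62.6, 3.46)
scene 936 0.1710657709846669 (array([566.6,  39.7]), 150.4, 79.1, 3.52)
scene tin_deep_centre 0.72 1028 784 0.0806440278329269 (array([586.5,  36.5]), 145.0, 62.5, 3.03)
scene tin_shallow_centre 0.59 1007 857 0.1708225568511793 (array([566.9,  34.6]), 150.2, 63.4, 3.84)
13.72 [567.5  37.  176.1] yaw -176.4 tilt [-0.0012  0.0004] F [-0.31  0.1  -2.94] open 61.0 ff 44.84608769416809 j6 -97.6
slide [-20.5  -1.1  55.1] roll 0.0 dist 59
```

Request:
move_arm:
  increments:
    - {"hand": 1, "slide": [-12, 0, 15], "roll": 0}
    - {"hand": 1, "slide": [-21.5, -1, 32], "roll": 0}
    - {"hand": 1, "slide": [-21.5, -1, 48], "roll": 0}
    - {"hand": 1, "slide": [-21.5, -1, 56], "roll": 0}
    - {"hand": 1, "slide": [-21.5, -1, 58], "roll": 0}
    - {"hand": 1, "slide": [-21.5, -1, 58], "roll": 0}
    - {"hand": 1, "slide": [-21.5, -1, 58], "roll": 0}

```text
t: 14.3
eef_pos: [0.5905, 0.0373, 0.1218]
eef_rot: [-0.031, 1.0, -0.0, 0.002]
force: [-3.8, -0.1, 16.2]
opening: 0.0611
finger_force: 50.8
```

```bash
python3 -c "
from h import *
state();go(589,37.1,110,183.6)
p=cam('scene')
print(top(p,'tin_shallow_centre',.1,.13));print(top(p,'tin_deep_centre',.07,.085));state()"
```

```text
14.3 [590.5  37.3 121.8] yaw -176.39 tilt [ 0.0042 -0.    ] F [-3.78 -0.07 16.17] open 61.1 ff 50.81151008605957 j6 -97.4
slide [ 1.6 -0.1 11.8] roll 0.01 dist 12
[(0.77, [215.5, 166.8, 274.8, 204.9], 609, np.float64(122.1), (array([591.9,  37.9]), 148.5, 62.3, 3.58))]
[(0.91, [227.5, 186.4, 277.4, 214.4], 197, np.float64(80.1), (array([586.5,  59.8]), 135.2, 14.8, 4.02))]
14.45 [590.5  37.3 121.8] yaw -176.39 tilt [ 0.0043 -0.    ] F [-3.85  0.8  15.04] open 60.8 ff 50.81338584423065 j6 -97.4
```

Request:
move_arm:
  increments:
    - {"hand": 1, "slide": [0, 0, -10], "roll": 0}
    - {"hand": 1, "slide": [0, 0, -30], "roll": 0}
    - {"hand": 1, "slide": [6, 0, -40], "roll": 0}
    - {"hand": 1, "slide": [10, 0, -40], "roll": 0}
    - {"hand": 1, "slide": [10, 0, -40], "roll": 0}

```text
t: 14.87
eef_pos: [0.5788, 0.036, 0.1589]
eef_rot: [-0.031, 1.0, 0.0, 0.0]
force: [-0.2, 0.5, -1.6]
opening: 0.0611
finger_force: 48.8
```

```bash
python3 -c "
from h import *
state()
for n in ('wrist','scene'):
    p=cam(n);w=pts(p)
    for k in ('tin_shallow_centre',):
        for d in models.cut_out(k,p)[:1]:
            P=w[d['mask']];P=P[np.isfinite(P[:,2])];zm=np.median(P[:,2]);q=P[abs(P[:,2]-zm)<.012]
            A=np.c_[q[:,0]-.58,q[:,1]-.037,np.ones(len(q))]
            for _ in range(4):
                c=np.linalg.lstsq(A,q[:,2],rcond=None)[0];r=abs(q[:,2]-A@c);g=r<.002+np.median(r);A=A[g];q=q[g]
            print(n,k,round(d['confidence'],2),len(P),len(q),zm,'plane dzdx,dzdy,z',np.round(c,4),rect(q))
    if n=='scene':
        for d in models.cut_out('tin_deep_centre',p)[:1]:
            P=w[d['mask']];q=P[abs(P[:,2]-.08)<.005];print('deep',rect(q))
        cv2.imwrite('pics/f.png',p['color'][110:240,180:320].repeat(4,0).repeat(4,1))
state()"
```

```text
14.87 [578.8  36.  158.9] yaw -176.43 tilt [0. 0.] F [-0.18  0.52 -1.57] open 61.1 ff 48.7982976436615 j6 -97.6
wrist tin_shallow_centre 0.67 33655 33405 0.1512782169364436 plane dzdx,dzdy,z [0.2021 0.0142 0.1565] (array([560. ,  35.4]), 113.2, 61.8, 3.53)
scene tin_shallow_centre 0.9 964 502 0.1599454764516821 plane dzdx,dzdy,z [0.1836 0.0007 0.1567] (array([589.1,  35.8]), 126.7, 63.5, 3.45)
deep (array([586.4,  36.8]), 144.9, 62.5, 2.85)
15.12 [579.6  35.6 157.6] yaw -176.47 tilt [-0.0016  0.0002] F [ 0.87  0.24 -1.49] open 60.8 ff 48.79689037799835 j6 -97.6
```

View pics/f.png

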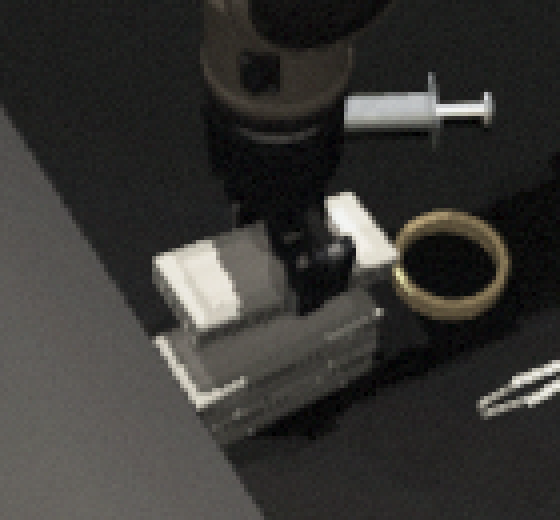

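```bash
python3 -c "
from h import *
go(582,36.7,124,183.6)"
```

```text
slide [-2.6  0.9 33.6] roll -0.07 dist 34
```

Request:
move_arm:
  increments:
    - {"hand": 1, "slide": [-2, 1, 15], "roll": 0}
    - {"hand": 1, "slide": [-2, 1, 28], "roll": 0}
    - {"hand": 1, "slide": [-2, 1, 33], "roll": 0}
    - {"hand": 1, "slide": [-2, 1, 34], "roll": 0}
    - {"hand": 1, "slide": [-2, 1, 34], "roll": 0}
  squeeze: 20

```text
t: 15.53
eef_pos: [0.5817, 0.0367, 0.1241]
eef_rot: [-0.031, 1.0, 0.0, -0.001]
force: [0.1, 0.5, -1.2]
opening: 0.0608
finger_force: 48.7
```

Request:
move_arm:
  increments:
    - {"hand": 1, "slide": [0, 0, 2], "roll": 0}
    - {"hand": 1, "slide": [0, 0, 4], "roll": 0}
    - {"hand": 1, "slide": [0, 0, 6], "roll": 0}
    - {"hand": 1, "slide": [0, 0, 6], "roll": 0}

```text
t: 15.87
eef_pos: [0.5822, 0.0367, 0.1191]
eef_rot: [-0.031, 1.0, -0.0, 0.001]
force: [0.1, -0.4, 3.0]
opening: 0.0609
finger_force: 49.4
```

Request:
move_arm:
  increments:
    - {"hand": 1, "slide": [0, 0, 1], "roll": 0}
    - {"hand": 1, "slide": [0, 0, 2], "roll": 0}
    - {"hand": 1, "slide": [0, 0, 3], "roll": 0}
    - {"hand": 1, "slide": [0, 0, 4], "roll": 0}
    - {"hand": 1, "slide": [0, 0, 4], "roll": 0}

```text
t: 16.28
eef_pos: [0.582, 0.0367, 0.1145]
eef_rot: [-0.031, 1.0, 0.0, 0.0]
force: [1.0, 0.8, 3.6]
opening: 0.0608
finger_force: 49.5
```

```bash
cat > m.py <<'E'
from h import *
state()
p=cam('wrist');w=pts(p)
d=models.cut_out('tin_shallow_centre',p)[0]
P=w[d['mask']];P=P[np.isfinite(P[:,2])];zm=np.median(P[:,2]);q=P[abs(P[:,2]-zm)<.012]
A=np.c_[q[:,0]-.58,q[:,1]-.037,np.ones(len(q))]
for _ in range(4):
    c=np.linalg.lstsq(A,q[:,2],rcond=None)[0];r=abs(q[:,2]-A@c);g=r<.002+np.median(r);A=A[g];q=q[g]
print(round(d['confidence'],2),len(q),'plane',np.round(c,4),rect(q))
E
python3 m.py
```

```text
16.28 [582.   36.7 114.5] yaw -176.47 tilt [0.0003 0.0001] F [1.01 0.8  3.62] open 60.8 ff 49.47695553302765 j6 -97.5
0.61 34661 plane [0.1134 0.0085 0.1118] (array([564.4,  36.1]), 118.2, 61.8, 3.54)
```

Pivoting back as intended at a few newtons; continue.

Request:
move_arm:
  increments:
    - {"hand": 1, "slide": [0, 0, 1], "roll": 0}
    - {"hand": 1, "slide": [0, 0, 2], "roll": 0}
    - {"hand": 1, "slide": [0, 0, 3], "roll": 0}
    - {"hand": 1, "slide": [0, 0, 4], "roll": 0}
    - {"hand": 1, "slide": [0, 0, 5], "roll": 0}
    - {"hand": 1, "slide": [0, 0, 5], "roll": 0}

```text
t: 16.88
eef_pos: [0.5818, 0.0367, 0.1093]
eef_rot: [-0.031, 1.0, 0.0, -0.0]
force: [0.9, 0.3, 2.4]
opening: 0.0608
finger_force: 49.7
```

```bash
python3 m.py
```

```text
16.88 [581.8  36.7 109.3] yaw -176.46 tilt [-0.0001  0.0001] F [0.85 0.33 2.4 ] open 60.8 ff 49.65208053588867 j6 -97.5
0.6 35478 plane [0.0417 0.0033 0.1068] (array([565.1,  36.2]), 121.5, 61.8, 3.52)
```

Request:
move_arm:
  increments:
    - {"hand": 1, "slide": [0, 0, 1], "roll": 0}
    - {"hand": 1, "slide": [0, 0, 2], "roll": 0}
    - {"hand": 1, "slide": [0, 0, 3], "roll": 0}
    - {"hand": 1, "slide": [0, 0, 3], "roll": 0}

```text
t: 17.32
eef_pos: [0.582, 0.0367, 0.1065]
eef_rot: [-0.031, 1.0, 0.0, 0.0]
force: [1.4, 0.1, 2.2]
opening: 0.0613
finger_force: 49.9
```

```bash
python3 m.py
```

```text
17.32 [582.   36.7 106.5] yaw -176.47 tilt [0.0003 0.0001] F [1.41 0.06 2.24] open 61.3 ff 49.91139471530914 j6 -97.5
0.58 35668 plane [0.002  0.001  0.1042] (array([565.7,  36.2]), 122.4, 61.8, 3.49)
```

Request:
move_arm:
  increments:
    - {"hand": 1, "slide": [-1, 0, 0], "roll": 0}
    - {"hand": 1, "slide": [-2, 0, 0], "roll": 0}
    - {"hand": 1, "slide": [-3, 0, 0], "roll": 0}
    - {"hand": 1, "slide": [-4, 0, 0], "roll": 0}
    - {"hand": 1, "slide": [-5, 0, 0], "roll": 0}
    - {"hand": 1, "slide": [-5, 0, 0], "roll": 0}

```text
t: 17.92
eef_pos: [0.5862, 0.037, 0.1065]
eef_rot: [-0.031, 1.0, 0.0, -0.001]
force: [-1.4, 0.2, 4.3]
opening: 0.0611
finger_force: 50.0
```

```bash
python3 m.py
```

```text
17.92 [586.2  37.  106.5] yaw -176.46 tilt [-0.0017  0.0001] F [-1.39  0.24  4.32] open 61.1 ff 50.003677010536194 j6 -97.4
0.85 35790 plane [0.0013 0.0011 0.1041] (array([570.1,  36.5]), 122.9, 61.8, 3.52)
```

Request:
move_arm:
  increments:
    - {"hand": 1, "slide": [-0.5, 0, 0], "roll": 0}
    - {"hand": 1, "slide": [-1, 0, 0], "roll": 0}
    - {"hand": 1, "slide": [-1.5, 0, 0], "roll": 0}
    - {"hand": 1, "slide": [-2, 0, 0], "roll": 0}
    - {"hand": 1, "slide": [-2, 0, 0], "roll": 0}

```text
t: 18.43
eef_pos: [0.5881, 0.0372, 0.1065]
eef_rot: [-0.031, 1.0, 0.0, -0.001]
force: [-1.5, -0.1, 4.3]
opening: 0.0607
finger_force: 50.0
```

Request:
move_arm:
  increments:
    - {"hand": 1, "slide": [-0.5, 0, 0], "roll": 0}
    - {"hand": 1, "slide": [-1, 0, 0], "roll": 0}
    - {"hand": 1, "slide": [-1.5, 0, 0], "roll": 0}
    - {"hand": 1, "slide": [-1.5, 0, 0], "roll": 0}

```text
t: 18.77
eef_pos: [0.5896, 0.0372, 0.1065]
eef_rot: [-0.031, 1.0, 0.0, -0.001]
force: [-1.5, 0.1, 6.0]
opening: 0.0606
finger_force: 50.1
```

```bash
python3 m.py
```

```text
18.77 [589.6  37.2 106.5] yaw -176.46 tilt [-0.0019  0.    ] F [-1.51  0.14  5.98] open 60.6 ff 50.065746903419495 j6 -97.4Traceback (most recent call last):
  File "m.py", line 4, in <module>
    d=models.cut_out('tin_shallow_centre',p)[0]
      ~~~~~~~~~~~~~~~~~~~~~~~~~~~~~~~~~~~~~~^^^
IndexError: list index out of range
```

Request:
move_arm:
  increments:
    - {"hand": 0.25, "slide": [0, 0, 0], "roll": 0}
    - {"hand": 0.15, "slide": [0, 0, 0], "roll": 0}
    - {"hand": 0, "slide": [0, 0, 0], "roll": 0}
    - {"hand": 0, "slide": [0, 0, 0], "roll": 0}
    - {"hand": 0, "slide": [0, 0, 0], "roll": 0}
    - {"hand": 0, "slide": [0, 0, 0], "roll": 0}
    - {"hand": 0, "slide": [0, 0, 0], "roll": 0}

```text
t: 19.45
eef_pos: [0.5903, 0.0372, 0.1065]
eef_rot: [-0.031, 1.0, 0.0, -0.0]
force: [0.3, 0.4, -0.5]
opening: 0.0857
finger_force: 0.0
```

Request:
move_arm:
  increments:
    - {"hand": 0, "slide": [0, 0, -25], "roll": 0}
    - {"hand": 0, "slide": [0, 0, -60], "roll": 0}
    - {"hand": 0, "slide": [35, 0, -85], "roll": 0}
    - {"hand": 0, "slide": [70, 0, -100], "roll": 0}
    - {"hand": 0, "slide": [70, 0, -100], "roll": 0}
    - {"hand": 0, "slide": [70, 0, -100], "roll": 0}

```text
t: 19.95
eef_pos: [0.5198, 0.0329, 0.208]
eef_rot: [-0.031, 1.0, -0.0, 0.001]
force: [0.5, -0.2, 0.2]
opening: 0.0853
finger_force: 0.0
```

```bash
python3 - <<'E'
from h import *
state()
for n in ('wrist','scene'):
    p=cam(n);w=pts(p);cv2.imwrite(f'pics/g_{n}.png',p['color'])
    for lo,hi in ((.099,.109),(.072,.09),(.03,.05)):
        q=w[(w[...,2]>lo)&(w[...,2]<hi)];q=q[(q[:,0]>.48)&(q[:,0]<.655)&(abs(q[:,1]-.036)<.055)]
        print(n,lo,len(q),rect(q) if len(q)>9 else '',np.percentile(q[:,0],2) if len(q)>9 else '')
    # near faces: points with x<.53, per height band
    for z in range(6,104,8):
        q=w[(abs(w[...,2]-z/1000)<.004)&(w[...,0]>.49)&(w[...,0]<.53)&(abs(w[...,1]-.033)<.04)]
        if len(q)>5: print('   z',z,len(q),'x',np.round(np.median(q[:,0])*1000,1),'y',np.round(np.percentile(q[:,1],[2,98])*1000,1))
E
```

```text
19.95 [519.8  32.9 208. ] yaw -176.48 tilt [ 0.0025 -0.0001] F [ 0.54 -0.16  0.17] open 85.3 ff 0.0 j6 -98.3
wrist 0.099 11425 (array([583.9,  37.4]), 145.3, 62.1, 3.52) 0.5128964147286343
wrist 0.072 496 (array([513.3,  32.8]), 60.5, 3.8, -85.69) 0.5104032201573722
wrist 0.03 317 (array([513.9,  32.2]), 61.0, 5.4, -82.62) 0.5114322928092904
   z 6 62 x 513.9 y [ 4.4 61. ]
   z 14 107 x 514.2 y [ 5.  59.5]
   z 22 112 x 514.3 y [ 4.7 59.1]
   z 30 62 x 513.3 y [ 2.7 60.9]
   z 38 134 x 513.5 y [ 2.2 61.6]
   z 46 121 x 513.0 y [ 5.6 60.2]
   z 54 128 x 513.0 y [ 5.4 61. ]
   z 62 129 x 512.8 y [ 5.6 59.8]
   z 70 133 x 512.0 y [ 4.2 60.8]
   z 78 294 x 512.7 y [ 3.6 62. ]
   z 86 140 x 512.8 y [ 5.7 60.5]
   z 94 151 x 511.8 y [ 4.1 61.2]
   z 102 1977 x 519.9 y [ 4.4 63. ]
scene 0.099 1076 (array([584.8,  36.1]), 143.7, 64.1, 4.27) 0.51756363616784
scene 0.072 179 (array([584.9,  65.1]), 140.1, 4.2, 3.7) 0.5177164132274463
scene 0.03 149 (array([581.4,  64.5]), 131.9, 3.9, 3.9) 0.5188579867697585
   z 6 32 x 508.6 y [30.6 71.3]
   z 22 6 x 521.6 y [59.5 60.9]
   z 38 8 x 521.0 y [59.7 62. ]
   z 46 7 x 522.9 y [59.1 60.3]
   z 62 7 x 520.9 y [59.6 61. ]
   z 78 12 x 523.1 y [59.1 63. ]
   z 94 7 x 523.6 y [60.4 62.4]
   z 102 82 x 521.6 y [ 2.5 62.5]
```

View pics/g_wrist.png

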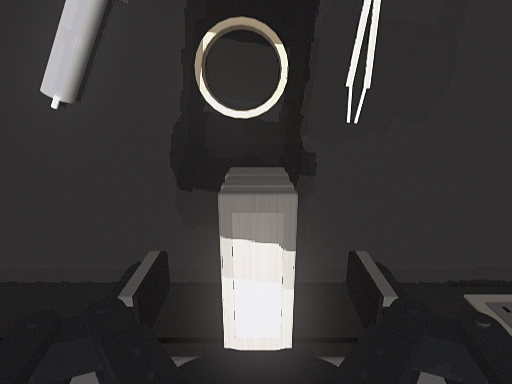

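```bash
python3 -c "
from h import *
state();go(484,30.4,66.5,183.58)"
```

```text
20.05 [521.   32.9 206.6] yaw -176.47 tilt [0.001 0.   ] F [ 0.57 -0.28  0.34] open 85.4 ff 0.0 j6 -98.3
slide [ 37.3  -0.2 140.1] roll -0.05 dist 145
```

Request:
move_arm:
  increments:
    - {"hand": 0.6, "slide": [38, 0, 10], "roll": 0}
    - {"hand": 1, "slide": [38, 0, 40], "roll": 0}
    - {"hand": 1, "slide": [38, 0, 75], "roll": 0}
    - {"hand": 1, "slide": [38, 0, 110], "roll": 0}
    - {"hand": 1, "slide": [38, 0, 132], "roll": 0}
    - {"hand": 1, "slide": [38, 0, 140], "roll": 0}
    - {"hand": 1, "slide": [38, 0, 140], "roll": 0}
    - {"hand": 1, "slide": [38, 0, 140], "roll": 0}

```text
t: 20.72
eef_pos: [0.4833, 0.0305, 0.0665]
eef_rot: [-0.031, 1.0, 0.0, -0.0]
force: [0.1, -0.4, 0.5]
opening: 0.0001
finger_force: 0.0
```

```bash
python3 -c "
from h import *
state();print(get_obs()['torque']);go(498,31.3,66.5,183.58)"
```

```text
20.72 [483.3  30.5  66.5] yaw -176.46 tilt [-0.0002  0.0001] F [ 0.06 -0.43  0.51] open 0.1 ff 0.0 j6 -99.0
[-0.02327805 -0.03424694 -0.02182802]
slide [-14.7  -0.1  -0. ] roll -0.04 dist 15
```

Request:
move_arm:
  increments:
    - {"hand": 1, "slide": [-6, 0, 0], "roll": 0}
    - {"hand": 1, "slide": [-10, 0, 0], "roll": 0}
    - {"hand": 1, "slide": [-12, 0, 0], "roll": 0}
    - {"hand": 1, "slide": [-14, 0, 0], "roll": 0}
    - {"hand": 1, "slide": [-15, 0, 0], "roll": 0}
    - {"hand": 1, "slide": [-15, 0, 0], "roll": 0}

```text
t: 21.22
eef_pos: [0.4979, 0.0315, 0.0669]
eef_rot: [-0.031, 1.0, 0.0, 0.0]
force: [-0.9, 0.7, 0.6]
opening: -0.0001
finger_force: 0.0
```

Request:
move_arm:
  increments:
    - {"hand": 1, "slide": [-0.5, 0, 0], "roll": 0}
    - {"hand": 1, "slide": [-1, 0, 0], "roll": 0}
    - {"hand": 1, "slide": [-1.5, 0, 0], "roll": 0}
    - {"hand": 1, "slide": [-2, 0, 0], "roll": 0}
    - {"hand": 1, "slide": [-2, 0, 0], "roll": 0}

```text
t: 21.63
eef_pos: [0.4995, 0.0316, 0.0666]
eef_rot: [-0.031, 1.0, 0.0, -0.0]
force: [-1.7, -0.9, 3.8]
opening: 0.0003
finger_force: 0.0
```

```bash
python3 -c "
from h import *
state();print(get_obs()['torque'])"
```

```text
21.63 [499.5  31.6  66.6] yaw -176.47 tilt [-0.0001  0.0001] F [-1.74 -0.93  3.82] open 0.3 ff 0.0 j6 -98.7
[ 0.06401182  0.13584711 -0.05565488]
```

Request:
move_arm:
  increments:
    - {"hand": 1, "slide": [0, 0, 0], "roll": 0}
    - {"hand": 1, "slide": [0, 0, 0], "roll": 0}

```text
t: 21.8
eef_pos: [0.4994, 0.0316, 0.0665]
eef_rot: [-0.031, 1.0, 0.0, -0.0]
force: [-1.6, 0.2, 2.5]
opening: -0.0001
finger_force: 0.0
```

```bash
python3 -c "
from h import *
p=cam('scene');w=pts(p);state();print(get_obs()['torque'])
for lo,hi in ((.099,.109),(.072,.09),(.03,.05)):
    q=w[(w[...,2]>lo)&(w[...,2]<hi)];q=q[(q[:,0]>.5)&(q[:,0]<.655)&(abs(q[:,1]-.036)<.055)]
    print(lo,len(q),rect(q) if len(q)>9 else '')
c=p['color'][110:240,180:320];cv2.imwrite('pics/h.png',np.clip(c.astype(float)*2,0,255).astype(np.uint8).repeat(4,0).repeat(4,1))"
```

```text
21.85 [499.4  31.6  66.5] yaw -176.47 tilt [-0.0002  0.0001] F [-2.04  0.63  3.44] open -0.3 ff 0.0 j6 -98.7
[-0.0431227   0.1773995  -0.00027945]
0.099 1092 (array([577.3,  30.3]), 155.0, 83.3, -0.86)
0.072 184 (array([579.5,  64.3]), 150.2, 16.3, 9.65)
0.03 129 (array([582.1,  64. ]), 132.2, 4.1, 3.59)
```

View pics/h.png

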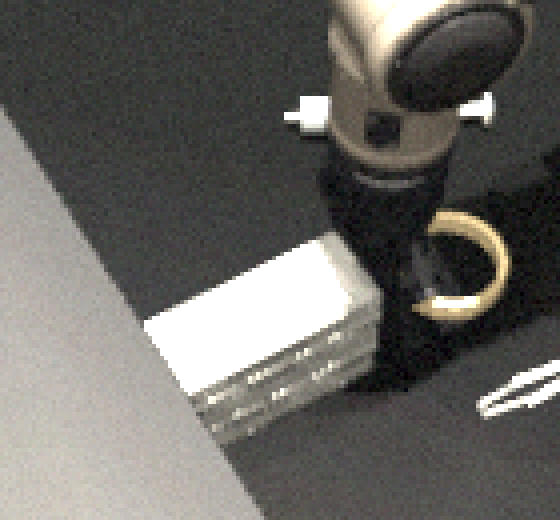

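Request:
move_arm:
  increments:
    - {"hand": 1, "slide": [0, 0, -0.4], "roll": 0}
    - {"hand": 1, "slide": [-0.5, 0, -0.4], "roll": 0}
    - {"hand": 1, "slide": [-1, 0, -0.4], "roll": 0}
    - {"hand": 1, "slide": [-1, 0, -0.4], "roll": 0}

```text
t: 22.18
eef_pos: [0.4997, 0.0317, 0.0668]
eef_rot: [-0.031, 1.0, 0.0, -0.001]
force: [-4.9, 0.1, 3.4]
opening: -0.0004
finger_force: 0.0
```

```bash
python3 -c "
from h import *
state();print(get_obs()['torque'])"
```

```text
22.18 [499.7  31.7  66.8] yaw -176.46 tilt [-0.0019  0.0001] F [-4.92  0.15  3.45] open -0.4 ff 0.0 j6 -98.7
[-0.04926659  0.51773612 -0.00988051]
```

Request:
move_arm:
  increments:
    - {"hand": 1, "slide": [-0.4, 0, -0.4], "roll": 0}
    - {"hand": 1, "slide": [-0.8, 0, -0.4], "roll": 0}
    - {"hand": 1, "slide": [-0.8, 0, -0.4], "roll": 0}
    - {"hand": 1, "slide": [-0.8, 0, -0.4], "roll": 0}

```text
t: 22.52
eef_pos: [0.5004, 0.0318, 0.0673]
eef_rot: [-0.031, 1.0, 0.0, -0.001]
force: [-6.4, -0.2, 5.0]
opening: -0.0003
finger_force: 0.0
```

```bash
python3 -c "
from h import *
state();print(get_obs()['torque'])"
```

```text
22.52 [500.4  31.8  67.3] yaw -176.46 tilt [-0.0018  0.0002] F [-6.37 -0.18  5.02] open -0.3 ff 0.0 j6 -98.7
[-0.06616469  0.64657207 -0.0794901 ]
```

```bash
python3 - <<'E'
from h import *
p=cam('wrist');w=pts(p);cv2.imwrite('pics/i.png',p['color'])
for z in range(2,122,5):
    q=w[(abs(w[...,2]-z/1000)<.0025)&(w[...,0]>.45)&(w[...,0]<.56)&(abs(w[...,1]-.033)<.06)]
    for lo,hi in ((-.03,.012),(.014,.05),(.05,.07)):
        s=q[(q[:,1]>lo)&(q[:,1]<hi)]
        if len(s)>5: print('z',z,'ybin',lo,len(s),'x',np.round(np.percentile(s[:,0],[5,50,95])*1000,1))
state()
E
```

```text
z 2 ybin -0.03 5392 x [456.2 494.8 542.3]
z 2 ybin 0.014 3785 x [454.  484.3 510.8]
z 2 ybin 0.05 2574 x [453.1 482.  514.2]
z 7 ybin -0.03 125 x [450.9 456.3 516.7]
z 7 ybin 0.014 112 x [451.5 513.2 515.6]
z 7 ybin 0.05 64 x [512.6 513.1 513.9]
z 12 ybin -0.03 130 x [450.8 456.3 516.5]
z 12 ybin 0.014 67 x [451.  455.6 515.7]
z 12 ybin 0.05 70 x [512.6 513.2 513.8]
z 17 ybin -0.03 638 x [450.8 456.6 515.9]
z 17 ybin 0.014 547 x [450.8 456.2 462. ]
z 17 ybin 0.05 66 x [512.5 513.1 513.9]
z 22 ybin -0.03 164 x [451.6 459.6 517. ]
z 22 ybin 0.014 93 x [451.5 457.3 515.6]
z 22 ybin 0.05 84 x [512.7 513.3 514.1]
z 27 ybin -0.03 38 x [515.2 515.9 516.8]
z 27 ybin 0.014 8 x [514.9 515.4 516.3]
z 27 ybin 0.05 45 x [511.9 513.  514.1]
z 32 ybin -0.03 74 x [514.6 515.1 516.1]
z 32 ybin 0.014 16 x [514.1 514.6 515.1]
z 32 ybin 0.05 89 x [511.6 512.1 512.7]
z 37 ybin -0.03 140 x [514.5 515.3 518.5]
z 37 ybin 0.014 17 x [514.5 514.8 515.5]
z 37 ybin 0.05 134 x [511.5 512.3 513.6]
z 42 ybin -0.03 58 x [514.5 515.4 517.1]
z 42 ybin 0.014 12 x [514.5 515.1 515.5]
z 42 ybin 0.05 75 x [511.5 512.2 51
[... 889 characters left out ...]
.014 776 x [487.  488.4 507.7]
z 97 ybin 0.05 1475 x [485.9 493.7 506. ]
z 102 ybin -0.03 1240 x [489.6 492.6 510.3]
z 102 ybin 0.014 352 x [487.1 488.3 490.9]
z 102 ybin 0.05 1182 x [485.8 490.7 506.5]
z 107 ybin -0.03 1066 x [489.8 491.  510.1]
z 107 ybin 0.014 508 x [482.3 484.2 496.7]
z 107 ybin 0.05 818 x [485.6 488.1 506.4]
z 112 ybin -0.03 1405 x [490.  491.7 507.2]
z 112 ybin 0.014 1175 x [482.1 483.5 490.7]
z 112 ybin 0.05 957 x [485.6 490.7 504.7]
z 117 ybin -0.03 1634 x [490.2 491.9 502.6]
z 117 ybin 0.014 1542 x [482.1 483.8 490.4]
z 117 ybin 0.05 722 x [485.7 491.5 499.4]
22.57 [500.4  31.8  67.3] yaw -176.46 tilt [-0.002   0.0002] F [-7.48 -0.06  6.02] open -0.1 ff 0.0 j6 -98.7
```

View pics/i.png

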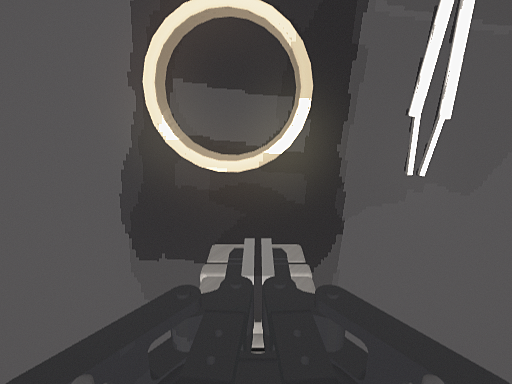

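Request:
move_arm:
  increments:
    - {"hand": 1, "slide": [0.8, 0, -0.8], "roll": 0}
    - {"hand": 1, "slide": [1.5, 0, -2], "roll": 0}
    - {"hand": 1, "slide": [3, 0, -5], "roll": 0}
    - {"hand": 1, "slide": [15, 0, -10], "roll": 0}
    - {"hand": 0, "slide": [45, 0, -30], "roll": 0}
    - {"hand": 0, "slide": [60, 0, -65], "roll": 0}
    - {"hand": 0, "slide": [60, 0, -100], "roll": 0}
    - {"hand": 0, "slide": [60, 0, -120], "roll": 0}

```text
t: 23.23
eef_pos: [0.4418, 0.0279, 0.1908]
eef_rot: [-0.031, 1.0, -0.0, 0.002]
force: [0.5, 0.1, 0.9]
opening: 0.0482
finger_force: 0.0
```

```bash
cat > prof.py <<'E'
from h import *
o=get_obs();R=Ro.from_quat(o['eef_rot']).as_matrix()
p=imaging.camera('wrist');p['W']=p['T_tool_cam'];t=pts(p)*1000
print('cam at',np.round(p['T_tool_cam'][:3,3]*1000),'open',o['opening'])
q=t.reshape(-1,3);q=q[np.isfinite(q[:,2])&(q[:,2]<30)&(q[:,2]>-60)&(abs(q[:,0])<30)&(abs(q[:,1])<75)]
for z in range(-58,30,4):
    s=q[abs(q[:,2]-z)<2]
    if len(s)>5:print('tool z',z,len(s),'y',np.round(np.percentile(s[:,1],[0.5,99.5]),1),'x max',np.round(np.percentile(s[:,0],[1,99]),1),'inner |y|',np.round(np.percentile(abs(s[:,1]),1),1))
E
python3 - <<'E'
exec(open('prof.py').read())
state()
p=cam('wrist');w=pts(p)
for z in range(6,104,8):
    q=w[(abs(w[...,2]-z/1000)<.004)&(w[...,0]>.505)&(w[...,0]<.53)&(abs(w[...,1]-.033)<.04)]
    if len(q)>5: print('   z',z,len(q),'x',np.round(np.median(q[:,0])*1000,1),'y',np.round(np.percentile(q[:,1],[2,98])*1000,1))
q=w[abs(w[...,2]-.104)<.005];q=q[(q[:,0]>.49)&(abs(q[:,1]-.037)<.05)];print(len(q),rect(q) if len(q)>5 else '')
E
```

```text
cam at [  78.    0. -118.] open 0.04823486961962855
tool z -58 4386 y [-62.4  63.2] x max [ 8.6 18.1] inner |y| 0.4
tool z -54 4297 y [-61.5  62.5] x max [ 4.  18.1] inner |y| 0.5
tool z -50 3824 y [-60.7  61.5] x max [ 0.3 18.1] inner |y| 1.0
tool z -46 2205 y [-59.8  60.8] x max [-6.5 18. ] inner |y| 8.6
tool z -42 1992 y [-58.6  59.6] x max [-10.2  17.7] inner |y| 19.1
tool z -38 1876 y [-57.7  58.6] x max [-11.4  13.3] inner |y| 28.3
tool z -34 4278 y [-56.8  57.5] x max [-10.6  13. ] inner |y| 23.3
tool z -30 2726 y [-55.7  56.7] x max [-10.8  14.2] inner |y| 23.6
tool z -26 1215 y [-54.6  55.6] x max [ 6.5 14.3] inner |y| 24.4
tool z -22 725 y [-51.   53.4] x max [ 6.6 14.2] inner |y| 25.7
tool z -18 309 y [-42.2  43.2] x max [-3.4 13.2] inner |y| 23.7
tool z -14 810 y [-29.7  30.9] x max [-10.   11.9] inner |y| 23.4
tool z -10 438 y [-36.6  37.9] x max [-10.  12.] inner |y| 23.4
tool z -6 470 y [-37.1  38. ] x max [-9.8 11.9] inner |y| 23.4
tool z -2 451 y [-37.   37.9] x max [-10.2  12. ] inner |y| 23.4
tool z 2 396 y [-36.8  37.9] x max [-10.  12.] inner |y| 23.4
tool z 6 37
[... 201 characters left out ...]
.4  31.6] x max [-9.9 11.6] inner |y| 23.4
tool z 22 41 y [-23.8  24.9] x max [-4.5  9.4] inner |y| 23.4
23.28 [443.9  27.8 193.5] yaw -176.46 tilt [ 0.0103 -0.001 ] F [3.55 1.33 3.32] open 55.9 ff 0.0 j6 -99.9
   z 6 148 x 514.2 y [ 3.8 60.6]
   z 14 190 x 514.3 y [ 4.2 60.8]
   z 22 213 x 514.4 y [ 4.3 59.8]
   z 30 159 x 513.3 y [ 3.5 61. ]
   z 38 270 x 513.5 y [ 2.5 61.7]
   z 46 218 x 513.1 y [ 4.8 61.1]
   z 54 265 x 513.0 y [ 4.2 61.2]
   z 62 320 x 513.2 y [ 5.2 60.3]
   z 70 237 x 512.2 y [ 3.8 61.9]
   z 78 555 x 513.2 y [ 3.1 62.6]
   z 86 389 x 514.8 y [ 5.7 60.9]
   z 94 326 x 513.8 y [ 4.3 62.3]
   z 102 1669 x 519.7 y [ 4.3 62.9]
4617 (array([543.4,  35. ]), 62.5, 62.1, 3.47)
```

Request:
move_arm:
  increments:
    - {"hand": 0, "slide": [0, 0, 0], "roll": 0}
    - {"hand": 0, "slide": [0, 0, 0], "roll": 0}
    - {"hand": 0, "slide": [0, 0, 0], "roll": 0}

```text
t: 23.58
eef_pos: [0.4408, 0.0281, 0.1862]
eef_rot: [-0.031, 1.0, 0.0, -0.001]
force: [0.1, 0.2, 0.1]
opening: 0.0853
finger_force: 0.0
```

```bash
python3 - <<'E'
exec(open('prof.py').read())
state();go(588.6,41.9,190,183.58)
E
```

```text
cam at [  78.    0. -118.] open 0.08527541536445357
tool z -58 4436 y [-64.1  63.9] x max [ 8.4 18.2] inner |y| 0.4
tool z -54 4483 y [-67.   67.1] x max [ 6.2 18.1] inner |y| 0.5
tool z -50 3019 y [-70.4  70.3] x max [ 6.7 17.9] inner |y| 0.8
tool z -46 2603 y [-72.6  73.1] x max [-6.8 17.5] inner |y| 10.0
tool z -42 5557 y [-72.6  73.7] x max [-8.9 14. ] inner |y| 38.9
tool z -38 2631 y [-72.7  74. ] x max [-10.5  14.1] inner |y| 38.3
tool z -34 1393 y [-70.9  71.7] x max [ 6.5 14.3] inner |y| 41.2
tool z -30 446 y [-64.9  65.2] x max [ 6.3 14. ] inner |y| 43.9
tool z -26 767 y [-52.1  52.5] x max [ 0.2 12.4] inner |y| 41.9
tool z -22 559 y [-54.5  55.6] x max [-3.  12.1] inner |y| 41.8
tool z -18 729 y [-55.5  56.6] x max [-8.9 11.9] inner |y| 41.8
tool z -14 727 y [-55.6  56.6] x max [-10.5  11.9] inner |y| 41.9
tool z -10 640 y [-55.7  56.5] x max [-10.1  11.9] inner |y| 41.8
tool z -6 601 y [-55.6  56.5] x max [-10.4  11.9] inner |y| 41.8
tool z -2 538 y [-55.7  56.3] x max [-10.  12.] inner |y| 41.8
tool z 2 471 y [-55.1  56. ] x max [-10.1  11.8] inner |y| 41.9
tool z 6 397 y [-53.5  54.7] x max [-10.   11.8] inner |y| 41.8
tool z 10 212 y [-48.2  48.7] x max [-10.1  11.2] inner |y| 41.9
23.63 [440.9  28.1 186.2] yaw -176.47 tilt [-0.0024  0.0004] F [-0.46  0.15 -0.21] open 85.6 ff 0.0 j6 -99.9
slide [-148.3    4.7   -4.2] roll -0.05 dist 148
```

Request:
move_arm:
  increments:
    - {"hand": 0, "slide": [-40, 2, -2], "roll": 0}
    - {"hand": 0, "slide": [-80, 4, -2], "roll": 0}
    - {"hand": 0, "slide": [-120, 4.7, -2], "roll": 0}
    - {"hand": 0, "slide": [-148, 4.7, 5], "roll": 0}
    - {"hand": 0, "slide": [-148, 4.7, 40], "roll": 0}
    - {"hand": 0, "slide": [-148, 4.7, 65], "roll": 0}
    - {"hand": 0, "slide": [-148, 4.7, 75], "roll": 0}
    - {"hand": 0, "slide": [-148, 4.7, 78], "roll": 0}

```text
t: 24.3
eef_pos: [0.5871, 0.0419, 0.1061]
eef_rot: [-0.031, 1.0, 0.0, -0.003]
force: [-0.4, 0.0, -0.2]
opening: 0.0855
finger_force: 0.0
```

```bash
python3 -c "
from h import *
state();go(588.6,41.9,107.5,183.58)"
```

```text
24.3 [587.1  41.9 106.1] yaw -176.47 tilt [-0.0064  0.0004] F [-0.44  0.02 -0.24] open 85.5 ff 0.0 j6 -96.9
slide [-1.5 -0.1 -1.5] roll -0.05 dist 2
```

Close gently, then let go again.

Request:
move_arm:
  increments:
    - {"hand": 0.1, "slide": [0, 0, -1], "roll": 0}
    - {"hand": 0.15, "slide": [0, 0, -1], "roll": 0}
    - {"hand": 0.2, "slide": [0, 0, -1], "roll": 0}
    - {"hand": 0.22, "slide": [0, 0, -1], "roll": 0}
    - {"hand": 0.24, "slide": [0, 0, -1], "roll": 0}
    - {"hand": 0.26, "slide": [0, 0, -1], "roll": 0}
    - {"hand": 0.28, "slide": [0, 0, -1], "roll": 0}
    - {"hand": 0.28, "slide": [0, 0, -1], "roll": 0}
  squeeze: 20

```text
t: 24.97
eef_pos: [0.5891, 0.0418, 0.1111]
eef_rot: [-0.031, 1.0, -0.0, 0.001]
force: [-1.8, -0.4, 5.4]
opening: 0.062
finger_force: 12.5
```

```bash
python3 -c "
from h import *
state()"
```

```text
24.97 [589.1  41.8 111.1] yaw -176.47 tilt [ 0.0012 -0.0001] F [-1.8  -0.36  5.43] open 62.0 ff 12.470701038837433 j6 -96.9
```

Request:
move_arm:
  increments:
    - {"hand": 0.25, "slide": [0, 0, 0], "roll": 0}
    - {"hand": 0.15, "slide": [0, 0, 0], "roll": 0}
    - {"hand": 0, "slide": [0, 0, 0], "roll": 0}
    - {"hand": 0, "slide": [0, 0, 0], "roll": 0}
    - {"hand": 0, "slide": [0, 0, 0], "roll": 0}
    - {"hand": 0, "slide": [0, 0, 0], "roll": 0}

```text
t: 25.47
eef_pos: [0.5888, 0.0419, 0.1102]
eef_rot: [-0.031, 1.0, 0.0, -0.0]
force: [0.8, -0.1, -0.4]
opening: 0.085
finger_force: 0.0
```

Request:
move_arm:
  increments:
    - {"hand": 0, "slide": [0, 0, -25], "roll": 0}
    - {"hand": 0, "slide": [0, 0, -60], "roll": 0}
    - {"hand": 0, "slide": [35, 0, -80], "roll": 0}
    - {"hand": 0, "slide": [70, 0, -90], "roll": 0}
    - {"hand": 0, "slide": [105, 0, -90], "roll": 0}
    - {"hand": 0, "slide": [105, 0, -90], "roll": 0}
    - {"hand": 0, "slide": [105, 0, -90], "roll": 0}

```text
t: 26.05
eef_pos: [0.4827, 0.0355, 0.2008]
eef_rot: [-0.031, 1.0, 0.0, 0.0]
force: [1.4, 0.4, 0.5]
opening: 0.0853
finger_force: 0.0
```

```bash
cat > faces.py <<'E'
from h import *
state()
p=cam('wrist');w=pts(p);cv2.imwrite('pics/j.png',p['color'])
for z in range(6,104,6):
    q=w[(abs(w[...,2]-z/1000)<.003)&(w[...,0]>.505)&(w[...,0]<.53)&(abs(w[...,1]-.033)<.045)]
    if len(q)>5: print('   z',z,len(q),'x',np.round(np.median(q[:,0])*1000,1),'y',np.round(np.percentile(q[:,1],[1,50,99])*1000,1))
q=w[abs(w[...,2]-.104)<.005];q=q[(q[:,0]>.49)&(abs(q[:,1]-.037)<.05)];print(len(q),rect(q) if len(q)>5 else '')
E
python3 faces.py; python3 -c "
from h import *
state();go(478,44.5,75,183.58)"
```

```text
26.05 [482.7  35.5 200.8] yaw -176.47 tilt [0.0001 0.0001] F [1.42 0.44 0.47] open 85.3 ff 0.0 j6 -98.4
   z 6 101 x 514.2 y [ 4.3 33.3 60.3]
   z 12 98 x 514.3 y [ 4.7 30.7 61.1]
   z 18 118 x 514.1 y [ 4.4 33.4 61.2]
   z 24 126 x 514.5 y [ 3.8 32.5 60.1]
   z 30 60 x 513.2 y [ 3.2 33.1 62.5]
   z 36 176 x 513.5 y [ 2.6 32.7 63. ]
   z 42 90 x 513.3 y [ 2.7 30.3 61.6]
   z 48 153 x 513.0 y [ 4.5 31.8 61. ]
   z 54 151 x 513.0 y [ 4.7 33.8 61.7]
   z 60 169 x 513.2 y [ 4.2 31.1 61.4]
   z 66 122 x 513.1 y [ 4.9 30.4 59.8]
   z 72 170 x 511.8 y [ 3.3 37.9 62.6]
   z 78 538 x 513.7 y [ 2.8 29.9 62.8]
   z 84 143 x 514.4 y [ 5.3 37.6 66.3]
   z 90 144 x 514.5 y [ 9.8 38.1 66. ]
   z 96 242 x 513.3 y [ 8.2 38.4 67.7]
   z 102 1659 x 520.3 y [ 8.3 39.6 68.3]
8090 (array([565.7,  41. ]), 106.9, 62.1, 3.42)
26.1 [484.3  35.3 200.9] yaw -176.48 tilt [ 0.0016 -0.    ] F [ 0.61  0.16 -0.15] open 85.4 ff 0.0 j6 -98.4
slide [  5.9   9.5 125.9] roll -0.06 dist 126
```

Request:
move_arm:
  increments:
    - {"hand": 0, "slide": [8, 5, 25], "roll": 0}
    - {"hand": 0, "slide": [8, 9.6, 60], "roll": 0}
    - {"hand": 0, "slide": [8, 9.6, 95], "roll": 0}
    - {"hand": 0, "slide": [8, 9.6, 120], "roll": 0}
    - {"hand": 0, "slide": [8, 9.6, 128], "roll": 0}
    - {"hand": 0, "slide": [8, 9.6, 130], "roll": 0}
    - {"hand": 0, "slide": [8, 9.6, 130], "roll": 0}
    - {"hand": 0, "slide": [8, 9.6, 130], "roll": 0}

```text
t: 26.77
eef_pos: [0.477, 0.0444, 0.0715]
eef_rot: [-0.031, 1.0, -0.0, 0.001]
force: [0.1, -1.1, -0.5]
opening: 0.0851
finger_force: 0.0
```

```bash
python3 -c "
from h import *
state();print(get_obs()['torque']);go(499,46.1,71.5,183.58)"
```

```text
26.77 [477.   44.4  71.5] yaw -176.47 tilt [ 0.0026 -0.0001] F [ 0.1  -1.15 -0.47] open 85.1 ff 0.0 j6 -97.4
[ 0.04411107 -0.00318567 -0.01028685]
slide [-22.1   0.4   0.1] roll -0.05 dist 22
```

Request:
move_arm:
  increments:
    - {"hand": 0, "slide": [-8, 0.3, 0], "roll": 0}
    - {"hand": 0, "slide": [-15, 0.3, 0], "roll": 0}
    - {"hand": 0, "slide": [-19, 0.3, 0], "roll": 0}
    - {"hand": 0, "slide": [-21, 0.3, 0], "roll": 0}
    - {"hand": 0, "slide": [-22, 0.3, 0], "roll": 0}
    - {"hand": 0, "slide": [-22, 0.3, 0], "roll": 0}

```text
t: 27.27
eef_pos: [0.4976, 0.0461, 0.0704]
eef_rot: [-0.031, 1.0, 0.0, 0.0]
force: [-0.7, -0.3, 0.3]
opening: 0.0853
finger_force: 0.0
```

Request:
move_arm:
  increments:
    - {"hand": 0, "slide": [-0.7, 0, 0], "roll": 0}
    - {"hand": 0, "slide": [-1.4, 0, 0], "roll": 0}
    - {"hand": 0, "slide": [-2, 0, 0], "roll": 0}
    - {"hand": 0, "slide": [-2, 0, 0], "roll": 0}

```text
t: 27.6
eef_pos: [0.4995, 0.0462, 0.0703]
eef_rot: [-0.031, 1.0, 0.0, 0.0]
force: [0.3, -0.2, 0.2]
opening: 0.0854
finger_force: 0.0
```

```bash
python3 -c "
from h import *
state();print(get_obs()['torque'])"
```

```text
27.6 [499.5  46.2  70.3] yaw -176.47 tilt [0.0001 0.0001] F [ 0.27 -0.23  0.23] open 85.4 ff 0.0 j6 -97.0
[ 0.04471075  0.01895159 -0.00437317]
```

Request:
move_arm:
  increments:
    - {"hand": 0, "slide": [-0.5, 0, -0.5], "roll": 0}
    - {"hand": 0, "slide": [-1, 0, -0.7], "roll": 0}
    - {"hand": 0, "slide": [-1.5, 0, -0.7], "roll": 0}
    - {"hand": 0, "slide": [-1.5, 0, -0.7], "roll": 0}

```text
t: 27.93
eef_pos: [0.501, 0.0463, 0.0711]
eef_rot: [-0.031, 1.0, 0.0, 0.0]
force: [0.6, 0.8, 0.3]
opening: 0.0856
finger_force: 0.0
```

Request:
move_arm:
  increments:
    - {"hand": 0, "slide": [-0.5, 0, 0], "roll": 0}
    - {"hand": 0, "slide": [-1, 0, 0], "roll": 0}
    - {"hand": 0, "slide": [-1, 0, 0], "roll": 0}

```text
t: 28.18
eef_pos: [0.5016, 0.0464, 0.0709]
eef_rot: [-0.031, 1.0, 0.0, -0.0]
force: [-1.1, -0.1, -0.3]
opening: 0.0853
finger_force: 0.9
```

```bash
python3 -c "
from h import *
state();print(get_obs()['torque'])"
```

```text
28.18 [501.6  46.4  70.9] yaw -176.47 tilt [-0.0008  0.0001] F [-1.11 -0.13 -0.31] open 85.3 ff 0.9328901208937168 j6 -97.0
[-0.09638885  0.25933076 -0.0505174 ]
```

Request:
move_arm:
  increments:
    - {"hand": 0, "slide": [-0.5, 0, 0], "roll": 0}
    - {"hand": 0, "slide": [-1, 0, 0], "roll": 0}
    - {"hand": 0, "slide": [-1, 0, 0], "roll": 0}
    - {"hand": 0, "slide": [-1, 0, 0], "roll": 0}

```text
t: 28.52
eef_pos: [0.5024, 0.0464, 0.0709]
eef_rot: [-0.031, 1.0, 0.0, -0.001]
force: [-3.5, -1.7, 1.7]
opening: 0.0853
finger_force: 1.9
```

```bash
python3 -c "
from h import *
state();print(get_obs()['torque'])"
```

```text
28.52 [502.4  46.4  70.9] yaw -176.47 tilt [-0.0011  0.0001] F [-3.48 -1.66  1.69] open 85.3 ff 1.946263611316681 j6 -97.0
[-0.20314932  0.57208924 -0.15426456]
```

Request:
move_arm:
  increments:
    - {"hand": 0, "slide": [-0.5, 0, 0], "roll": 0}
    - {"hand": 0, "slide": [-1, 0, 0], "roll": 0}
    - {"hand": 0, "slide": [-1, 0, 0], "roll": 0}
    - {"hand": 0, "slide": [-1, 0, 0], "roll": 0}

```text
t: 28.85
eef_pos: [0.5025, 0.0465, 0.0708]
eef_rot: [-0.031, 1.0, 0.0, -0.002]
force: [-7.4, -1.6, 3.6]
opening: 0.0851
finger_force: 3.6
```

```bash
python3 -c "
from h import *
state();print(get_obs()['torque'])"; python3 faces.py
```

```text
28.85 [502.5  46.5  70.8] yaw -176.48 tilt [-0.0032  0.0001] F [-7.37 -1.6   3.57] open 85.1 ff 3.6479993909597397 j6 -96.9
[-0.4132896   0.97683316 -0.33066758]
28.85 [502.5  46.5  70.8] yaw -176.48 tilt [-0.0032  0.0001] F [-7.37 -1.6   3.57] open 85.1 ff 3.6479993909597397 j6 -96.9
   z 6 356 x 514.4 y [ 4.2 32.4 61.1]
   z 12 378 x 514.4 y [ 4.2 32.8 61.5]
   z 18 441 x 514.4 y [ 4.  32.7 61.1]
   z 24 489 x 514.7 y [ 3.9 32.5 60.8]
   z 30 350 x 513.5 y [ 2.8 32.5 62.1]
   z 36 767 x 513.8 y [ 2.7 32.  62.8]
   z 42 670 x 514.8 y [ 2.7 31.5 62. ]
   z 48 724 x 514.5 y [ 4.5 33.4 61.7]
   z 54 774 x 514.6 y [ 4.4 32.6 61.9]
   z 60 949 x 514.4 y [ 4.4 32.1 61.7]
   z 66 840 x 514.6 y [ 4.3 30.  61.5]
   z 72 1166 x 513.4 y [ 4.3 30.8 62.6]
   z 78 2078 x 514.4 y [ 4.  31.  62.8]
   z 84 1377 x 514.5 y [ 4.3 34.7 66.6]
   z 90 1477 x 514.7 y [ 4.3 35.7 66.5]
   z 96 1529 x 513.5 y [10.6 39.2 67.7]
   z 102 319 x 514.6 y [15.8 21.3 50.9]
1299 (array([503.5,  27.6]), 81.0, 26.0, -89.5)
```

Request:
move_arm:
  increments:
    - {"hand": 0, "slide": [-0.3, 0, 0], "roll": 0}
    - {"hand": 0, "slide": [-0.6, 0, 0], "roll": 0}
    - {"hand": 0, "slide": [-0.6, 0, 0], "roll": 0}
    - {"hand": 0, "slide": [-0.6, 0, 0], "roll": 0}

```text
t: 29.23
eef_pos: [0.5025, 0.0465, 0.0707]
eef_rot: [-0.031, 1.0, 0.0, -0.002]
force: [-8.7, -2.3, 4.7]
opening: 0.0856
finger_force: 4.5
```

```bash
python3 - <<'E'
from h import *
for i in range(3):
    p=cam('wrist');state()
print(get_obs()['torque'])
w=pts(p)
for lo,hi in ((8,26),(46,68),(84,94)):
    q=w[(w[...,2]>lo/1e3)&(w[...,2]<hi/1e3)&(w[...,0]>.509)&(w[...,0]<.522)&(w[...,1]>.012)&(w[...,1]<.06)]
    f=np.polyfit(q[:,1],q[:,0],1);print(lo,len(q),'yaw',round(np.degrees(np.arctan(-f[0])),2),'x at y=33',np.polyval(f,.033))
p=cam('scene')
w=pts(p);q=w[abs(w[...,2]-.104)<.004];q=q[(q[:,0]>.5)&(q[:,0]<.66)&(abs(q[:,1]-.04)<.04)];print(rect(q))
E
```

```text
29.28 [502.6  46.5  70.7] yaw -176.49 tilt [-0.0044  0.0001] F [-9.28 -2.33  4.39] open 85.4 ff 4.524158835411072 j6 -96.9
29.33 [502.5  46.5  70.7] yaw -176.49 tilt [-0.0045  0.0001] F [-9.03 -2.52  4.18] open 85.6 ff 4.521120339632034 j6 -96.9
29.38 [502.6  46.5  70.7] yaw -176.49 tilt [-0.0044  0.0001] F [-8.44 -0.97  4.16] open 85.6 ff 4.522295594215393 j6 -96.9
[-0.50572061  1.20424447 -0.42470656]
8 1112 yaw 3.42 x at y=33 0.5144356561607258
46 2433 yaw 4.1 x at y=33 0.5146100804206207
84 1977 yaw 3.37 x at y=33 0.5149045943019455
(array([588.,  40.]), 145.7, 66.6, 3.87)
```

```bash
python3 -c "
from h import *
state();print(ctrl.job_done())"
```

```text
29.43 [502.5  46.5  70.7] yaw -176.49 tilt [-0.0044  0.0001] F [-8.82 -2.48  4.3 ] open 85.5 ff 4.520782828330994 j6 -96.9
the job is handed in; nothing more can be done
None
```

The column is built (deep, deep, shallow), all three ends within about 1 mm of each other at the ledge, and I handed it in holding about 9 N on the middle tin's near end; no verdict came back. The shallow tin sits about 5 mm to the left (limit 7 mm), moved there so the finger bears on the middle tin alone, near its right edge. It caught the ledge top at about 16 N on the way down, and I levelled it on the stack before letting go.

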